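Load the sliding chocolate display

ROBOT

A 6-joint arm with a two-finger parallel gripper is mounted at the origin on the work surface. World frame = base frame: x ahead of the robot, y to its left, z up, the work surface at z = 0. Lengths are in m, angles in rad, forces in N, time in s.
With the tool pointing down it reaches from about 0.3 to 0.875 m from the base axis. Payload 6.4 kg.
Tool frame: the origin (TCP) lies between the finger pads; the fingertips stand 25 mm ahead of it and the grasp point (between the pads) lies 6 mm ahead of it; y points along the fingers, x is the direction in which the jaws open and shut, and the axes are right-handed (so a half turn about y gives the same grasp; the last joint's range is limited). The gripper opens to 85 mm and grips with 20 to 120 N. Pads are 22 mm wide; open, the fingers measure 114 mm over their backs; the gripper's body (76 mm by 85 mm) begins 54 mm behind the grasp point. The pads swing forward as they close: fully open they stand 13 mm farther back than shut.
Start: joints at [-1.361, 0.181, 1.607, -0, 1.354, -0.206], TCP at [0.232, -0.526, 0.256] pointing down, gripper open.
Joint ranges: [-2.99, 2.99], [-0.89, 2.07], [0.3, 2.58], [-1.14, 4.28], [0, 2.63], [-3.12, 3.12]. Speed limits (rad/s): [2.57, 2.57, 3.01, 3.14, 3.14, 3.14].

INTERFACE

Orientations are given as a unit quaternion [w, x, y, z].
In Python, from bench import ctrl, vision, ticket, find_in, regions_of, pinpoint gives the robot as it stands.
- The arm moves only by the tool apply_moves, never from a script. Its argument "increments" is a list of rows, each an object of numbers: "x", "y", "z": the shift along the tool's x, y, z in cm; "ax", "ay", "az": the turn, a rotation vector about the tool's x, y, z in rad; "grip": the closure, from 0 (fully open) to 1 (shut). A call has 1 to 12 rows; each row is the pose to reach, as a shift and turn from the pose measured when the call began, along the tool's axes at that moment; what a row does not reach only later rows make up. A row lasts 1/8 s, in which the tool goes at most 62.5 mm and 10.7 degrees, less where a joint would pass 70% of its speed; a pose out of reach is approached as far as the arm can. A call with a gripper value outside its range is refused whole. The fingers move at their own pace and stop on an object; the grip force is fixed at half the most. Time passes only in rows, so rows that repeat a pose let the fingers close. It gives the time, the measured TCP pose, the force and the opening at its end, in the units of the state.
- ctrl.get_obs(): the state, without advancing time (a new reading comes with each control period).
- vision.camera(name): name is "scene" or "top"; returns the picture (384x512x3 uint8, red, green, blue); there is no depth.
- vision.camera_params(name): a dict with "intrinsics" (3x3 intrinsics, pixels), "R" (3x3) and "t" (3): a world point X has camera coordinates R X + t. Camera axes: x right, y down, z forward; pixel columns grow to the right and rows downward; lengths in m; the calibration is good to about 2 mm. A picture is of the moment at which its call begins. camera_params takes no time and is no camera call.
- ticket.hand_in(): hands the job in, once; it reports no verdict.
Trained networks look in the newest picture that a camera, given by its name, has taken for a name from the list of things; names that differ only in an ending like _2 or _b are one class to them, and where a whole thing is asked for, a point or a joint stands for the part that bears it (a point fixed in the world has none). Each returns a list of dicts, best first, with "p" (0 to 1); they miss things now and then, are a little off and sometimes report something else, mostly with a low value. They report only what shows in the picture. A call takes as long as a camera call. They do not tell look-alikes from the thing itself.
- find_in(camera, query): "rect" ([centre column, centre row, width, height] in pixels, round what is visible of it).
- regions_of(camera, query): "mask" (384x512 bool, what is visible of it) and "rect" ([centre column, centre row, width, height] in pixels, round what is visible of it).
- pinpoint(camera, query): "xy" ([column, row] in pixels: a listed point, or the origin of a listed thing).
The state is a dict: "time_s": time; "q": joint angles; "dq": joint speeds; "joint_efforts": joint torques, N m; "eef_pos": TCP position; "eef_rot": TCP orientation; "wrist_force": force on the tool from outside, world axes, zero at the start; "torque": the same for the moment, N m; "opening": opening from 0.0 (shut) to 1.0 (fully open).
Only numpy, scipy, OpenCV 4.12 (cv2) and the standard library are available. Lean on these libraries where they do the work, as an engineer would, in place of code of your own. Each camera call takes 0.05 s, during which the arm holds its last target.

TASK

Pull the display carriage fully out by its brass handle, then load it: seat every chocolate disc flat in a round well of its own, and set the four ridged chocolate blocks side by side in one straight row on the white strip, their long sides facing one another and no more than about a centimetre between neighbours. Then push the loaded carriage fully home under the clear guard, and leave the jar, spool, cone-shaped pralines, spatula and gift carton where they are.

Things in the scene. Friction and masses are not known exactly. Their poses are not given: they have to be found in the camera images.
- carriage (a joint): pale wooden display carriage, a board 260 mm (along its slide) x 240 x 16 mm sliding on two fixed rails, flat top 36 mm above the counter. Value in m: 0 = fully out towards the robot against its stop, 0.18 = fully home (pushed away from the robot, under the clear guard, against the other stop). About 3 N of friction; stays where it is left
- handle_top (a point): top centre of the carriage's handle, an upright brass tab at the middle of the board's near edge: 16 mm along the slide, 30 mm across it, 45 mm tall (top 81 mm above the counter); moves with the carriage. Carriage axes: x along the slide away from the robot (towards home), y across to the left, z up
- strip_mid (a point): centre, at board-top height, of the white strip inlaid flush in the carriage's top, 70 mm along the slide (x) x 210 mm across (y), between the handle (85 mm nearer the robot) and the wells (105 mm farther); axes as the carriage's
- well0 (a point): centre of the floor of the right round well in the carriage's top: 68 mm across, 8 mm deep (floor 28 mm above the counter); the three wells lie in a row across the far half of the carriage, 75 mm apart; axes as the carriage's
- well1 (a point): centre of the floor of the middle round well in the carriage's top: 68 mm across, 8 mm deep (floor 28 mm above the counter); the three wells lie in a row across the far half of the carriage, 75 mm apart; axes as the carriage's
- well2 (a point): centre of the floor of the left round well in the carriage's top: 68 mm across, 8 mm deep (floor 28 mm above the counter); the three wells lie in a row across the far half of the carriage, 75 mm apart; axes as the carriage's
- block0: a solid dark chocolate block, 62 mm (its x) x 40 mm (its y) x 29 mm high, slanting ridges on top, about 95 g, lying on the counter; its origin is the centre of its underside. All four blocks are alike
- block1: a solid dark chocolate block, 62 mm (its x) x 40 mm (its y) x 29 mm high, slanting ridges on top, about 95 g, lying on the counter; its origin is the centre of its underside. All four blocks are alike
- block2: a solid dark chocolate block, 62 mm (its x) x 40 mm (its y) x 29 mm high, slanting ridges on top, about 95 g, lying on the counter; its origin is the centre of its underside. All four blocks are alike
- block3: a solid dark chocolate block, 62 mm (its x) x 40 mm (its y) x 29 mm high, slanting ridges on top, about 95 g, lying on the counter; its origin is the centre of its underside. All four blocks are alike
- disc0: a solid dark chocolate disc, 64 mm across and 24 mm high, about 100 g, lying flat on the counter; its origin is the centre of its underside, z up. All discs are alike; one to three of them are there
- disc1: a solid dark chocolate disc, 64 mm across and 24 mm high, about 100 g, lying flat on the counter; its origin is the centre of its underside, z up. All discs are alike; one to three of them are there
- disc2: a solid dark chocolate disc, 64 mm across and 24 mm high, about 100 g, lying flat on the counter; its origin is the centre of its underside, z up. All discs are alike; one to three of them are there
- rails: two fixed aluminium rails with a clear guard; origin on the counter below the carriage's centre when fully out; x along the slide away from the robot. Rails: x -135 to +335 mm, |y| up to 100 mm, 18 mm high. Guard: fixed clear tunnel, x 180 to 360 mm, side walls at y = +-140 mm, roof 150 to 156 mm above the counter; it covers the wells when home
- jar: bystander: small amber jar, 60 mm across, 75 mm high; its origin is the centre of its underside
- spool: bystander: wooden ribbon spool, 60 mm across, 45 mm high; its origin is the centre of its underside
- praline0: bystander: chocolate praline, a blunt cone 48 mm across, 50 mm high; its origin is the centre of its underside
- praline1: bystander: chocolate praline, a blunt cone 48 mm across, 50 mm high; its origin is the centre of its underside
- spatula: bystander: spatula lying on the counter, 200 mm long along its x
- gift_carton: bystander: cardboard gift carton 90 x 60 x 40 mm; its origin is the centre of its underside
Not all that is in view belongs to the job. Leave any blue or turquoise look-alike of the disc2 alone.

How it is judged:
On the way, in this order (a step that is already met when the one before it is completed fails the run):
1. the carriage is pulled fully out against its stop (value of joint carriage below 0.007 m), for 0.2 s.
2. every disc is seated in a well and the four blocks stand in a row on the strip (x of block0 in the frame of strip_mid between -0.012 and 0.012 m and y of block0 in the frame of strip_mid between -0.11 and 0.11 m and z of block0 in the frame of strip_mid between -0.004 and 0.004 m and angle between the x axis of each of block0, block1, block2, block3 and the x axis of strip_mid, either way round below 0.17 rad and angle between each of block0, block1, block2, block3's own z axis and vertical below 0.1 rad and horizontal distance between block0 and block1 below 0.155 m and horizontal distance between each of block0, block1 and block2 below 0.155 m and horizontal distance between each of block0, block1, block2 and block3 below 0.155 m and x of block1 in the frame of strip_mid between -0.012 and 0.012 m and y of block1 in the frame of strip_mid between -0.11 and 0.11 m and z of block1 in the frame of strip_mid between -0.004 and 0.004 m and x of block2 in the frame of strip_mid between -0.012 and 0.012 m and y of block2 in the frame of strip_mid between -0.11 and 0.11 m and z of block2 in the frame of strip_mid between -0.004 and 0.004 m and x of block3 in the frame of strip_mid between -0.012 and 0.012 m and y of block3 in the frame of strip_mid between -0.11 and 0.11 m and z of block3 in the frame of strip_mid between -0.004 and 0.004 m and ((horizontal distance between disc0 and well0 below 0.006 m and z of disc0 in the frame of well0 between -0.004 and 0.003 m and angle between disc0's own z axis and vertical below 0.08 rad) or (horizontal distance between disc0 and well1 below 0.006 m and z of disc0 in the frame of well1 between -0.004 and 0.003 m and angle between disc0's own z axis and vertical below 0.08 rad) or (horizontal distance between disc0 and well2 below 0.006 m and z of disc0 in the frame of well2 between -0.004 and 0.003 m and angle between disc0's own z axis and vertical below 0.08 rad)) and ((horizontal distance between disc1 and well0 below 0.006 m and z of disc1 in the frame of well0 between -0.004 and 0.003 m and angle between disc1's own z axis and vertical below 0.08 rad) or (horizontal distance between disc1 and well1 below 0.006 m and z of disc1 in the frame of well1 between -0.004 and 0.003 m and angle between disc1's own z axis and vertical below 0.08 rad) or (horizontal distance between disc1 and well2 below 0.006 m and z of disc1 in the frame of well2 between -0.004 and 0.003 m and angle between disc1's own z axis and vertical below 0.08 rad)) and ((horizontal distance between disc2 and well0 below 0.006 m and z of disc2 in the frame of well0 between -0.004 and 0.003 m and angle between disc2's own z axis and vertical below 0.08 rad) or (horizontal distance between disc2 and well1 below 0.006 m and z of disc2 in the frame of well1 between -0.004 and 0.003 m and angle between disc2's own z axis and vertical below 0.08 rad) or (horizontal distance between disc2 and well2 below 0.006 m and z of disc2 in the frame of well2 between -0.004 and 0.003 m and angle between disc2's own z axis and vertical below 0.08 rad))), for 0.3 s.
3. the loaded carriage is pushed fully home (value of joint carriage above 0.174 m), for 0.2 s.
At the end, for the whole second after the job is handed in: Carriage within 6 mm of home; each disc present flat in a well (6 mm of centre, 3 mm of floor); the 4 blocks upright on the board, centres within 12 mm of the strip's long centre line, long axes along the slide within 0.17 rad, no two centres over 155 mm apart; all at rest (all of step 2 and value of joint carriage above 0.174 m and linear speed of each of block0, block1, block2, block3, disc0, disc1, disc2 below 0.02 m/s); the robot touches nothing.
It fails at once if a bystander (jar, spool, praline, spatula, gift carton) is disturbed: moved more than 30 mm (distance of any of jar, spool, praline0, praline1, spatula, gift_carton from where it was at the start of the episode above 0.03 m).
Of disc0, disc1, disc2 only 1 to 3 are there at a start; the rules pass over those that are not, and their reading is None.
At some moment in a run one of block0, block1, block2, block3, disc0, disc1, disc2 may be knocked a few centimetres aside while the robot is not near it.
Once in a run the grip may slacken for a moment while it holds something.
It also fails if it takes over 210 s, if anything falls off the work surface, if the arm or the gripper's body presses on something with over 40 N, if the wrist force passes 120 N, or if a joint passes its speed limit or range.

## Working session

There is one attempt and no reset: what is moved stays moved. The work goes in short steps, Python scripts to look and compute and a tool call to move; the robot and the scene stay as the last step left them, time stands still between calls to the robot, and variables do not carry over. Pictures are saved under pics/ and viewed, and the job is handed in when it is done.

Besides the shell and the picture viewer there is one more tool, called after "Request:" as name(argument=value, ...) on one line, values as JSON. apply_moves: Moves the arm, as the interface text tells. Its arguments: {"type":"object","properties":{"increments":{"type":"array","items":{"type":"object","properties":{"x":{"type":"number"},"y":{"type":"number"},"z":{"type":"number"},"ax":{"type":"number"},"ay":{"type":"number"},"az":{"type":"number"},"grip":{"type":"number"}}}}},"required":["increments"]}

```bash
ls; mkdir -p pics; cat > h.py <<'E'
import numpy as np, cv2
from bench import ctrl, vision, ticket, find_in, regions_of, pinpoint
def ray(cam,uv,z):
    p=vision.camera_params(cam);K=np.array(p["intrinsics"]);R=np.array(p["R"]);t=np.array(p["t"])
    d=R.T@np.linalg.inv(K)@np.array([uv[0],uv[1],1.]);c=-R.T@t
    return c+d*(z-c[2])/d[2]
def proj(cam,X):
    p=vision.camera_params(cam);c=np.array(p["R"])@np.array(X)+np.array(p["t"]);u=np.array(p["intrinsics"])@c
    return u[:2]/u[2]
def snap(cam,name):
    im=np.array(vision.camera(cam));cv2.imwrite(f"pics/{name}.png",cv2.resize(im[:,:,::-1],(800,600),interpolation=cv2.INTER_CUBIC));return im
E
python3 - <<'E'
from h import *
snap("scene","s0");snap("top","t0")
for c in("scene","top"):
    p=vision.camera_params(c);R=np.array(p["R"]);print(c,-R.T@np.array(p["t"]),R.round(3).tolist(),np.array(p["intrinsics"]).round(1).tolist())
print(ctrl.get_obs())
E
```

```text
pics
scene [ 1.31628139 -0.52631667  1.0788676 ] [[0.608, 0.794, -0.007], [0.578, -0.448, -0.682], [-0.544, 0.411, -0.731]] [[429.4, 0.0, 267.7], [0.0, 429.4, 186.6], [0.0, 0.0, 1.0]]
top [0.27793596 0.03916705 1.29896217] [[0.006, -1.0, 0.003], [-0.974, -0.006, -0.225], [0.225, -0.001, -0.974]] [[433.0, 0.0, 247.1], [0.0, 433.0, 191.2], [0.0, 0.0, 1.0]]
{'time_s': 0.1, 'q': array([-1.36128602e+00,  1.81505598e-01,  1.60791933e+00, -6.59650029e-06,
        1.35382470e+00, -2.06324048e-01]), 'dq': array([-0.00060683, -0.00178598, -0.00242628, -0.0005473 , -0.00047628,
       -0.00037468]), 'joint_efforts': array([-7.52441701e-05, -4.45882237e+01, -3.52236450e+01, -4.99917114e-04,
        4.15317452e-03, -1.56226554e-05]), 'eef_pos': array([ 0.23217432, -0.52552523,  0.25544691]), 'eef_rot': array([ 0.59285472, -0.59203078,  0.38643625, -0.38560323]), 'wrist_force': array([0.07502661, 0.64835589, 1.48759253]), 'torque': array([-0.04867639,  0.01922337,  0.02124711]), 'opening': 0.9987329502449258}
```

View pics/t0.png

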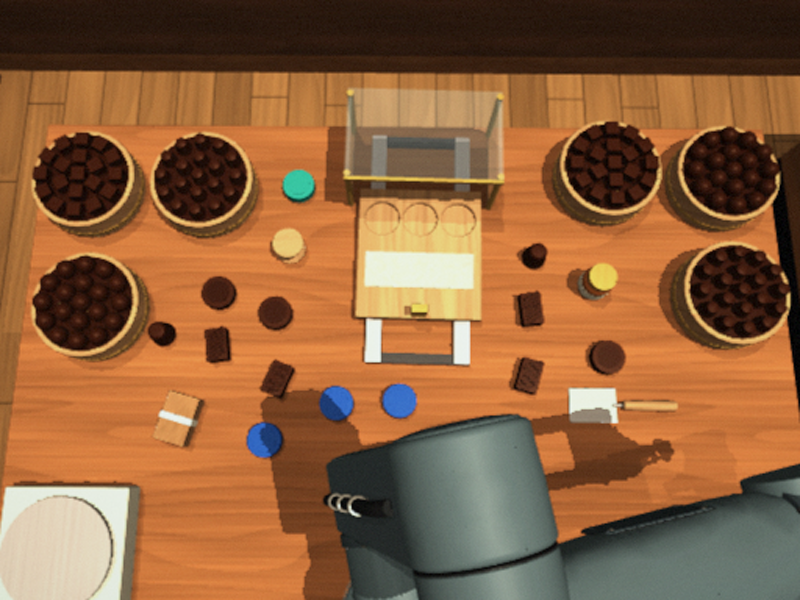

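View pics/s0.png

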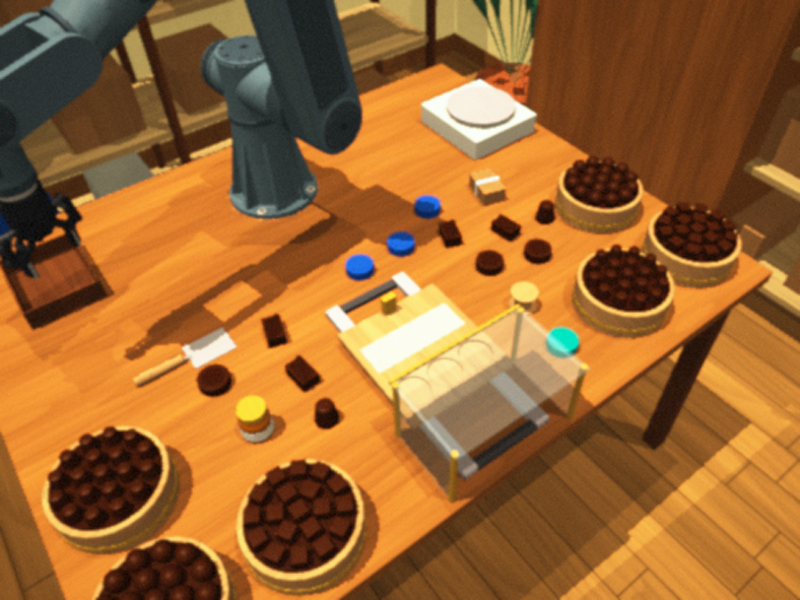

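```bash
python3 - <<'E'
from h import *
for q in("block0","disc0","handle_top","strip_mid","well0","well1","well2","jar","spool","praline0","spatula","gift_carton","rails"):
    for c in ("top",):
        r=pinpoint(c,q)
        z={"handle_top":.081,"strip_mid":.036,"well0":.028,"well1":.028,"well2":.028}.get(q,0)
        print(c,q,[(round(d["p"],2),np.round(d["xy"],1).tolist(),ray(c,d["xy"],z)[:2].round(4).tolist()) for d in r if d["p"]>.2])
E
```

```text
top block0 [(0.88, [336.8, 198.6], [0.5565, -0.2377]), (0.83, [140.0, 222.2], [0.4795, 0.3612]), (0.76, [177.0, 241.3], [0.4225, 0.2468]), (0.62, [335.5, 244.8], [0.415, -0.2281])]
top disc0 [(0.91, [384.0, 228.6], [0.4648, -0.3766]), (0.8, [179.5, 201.1], [0.5455, 0.2444]), (0.68, [255.8, 254.9], [0.3835, 0.0105]), (0.59, [215.9, 260.1], [0.3674, 0.129]), (0.58, [142.6, 187.2], [0.5885, 0.3599]), (0.58, [170.2, 283.6], [0.2984, 0.2614]), (0.53, [194.3, 118.6], [0.8154, 0.2081]), (0.33, [242.3, 140.2], [0.7435, 0.0538])]
top handle_top [(0.59, [265.7, 197.5], [0.541, -0.0159])]
top strip_mid [(0.92, [267.8, 173.8], [0.624, -0.0246])]
top well0 [(0.79, [292.6, 138.5], [0.7401, -0.1024]), (0.69, [268.7, 141.5], [0.7298, -0.0283]), (0.66, [244.3, 137.3], [0.743, 0.0474])]
top well1 [(0.79, [292.6, 138.5], [0.7401, -0.1024]), (0.69, [268.7, 141.5], [0.7298, -0.0283]), (0.66, [244.3, 137.3], [0.743, 0.0474])]
top well2 [(0.79, [292.6, 138.5], [0.7401, -0.1024]), (0.69, [268.7, 141.5], [0.7298, -0.0283]), (0.66, [244.3, 137.3], [0.743, 0.0474])]
top jar [(0.6, [379.8, 184.1], [0.6032, -0.3727])]
top spool [(0.87, [184.4, 162.2], [0.6697, 0.2342])]
top praline0 [(0.81, [105.0, 216.5], [0.4963, 0.4684]), (0.78, [339.3, 162.7], [0.6714, -0.2502]), (0.57, [140.5, 219.7], [0.4872, 0.3601]), (0.43, [179.2, 200.7], [0.5467, 0.2453])]
top spatula [(0.88, [395.1, 263.3], [0.3613, -0.4028])]
top gift_carton [(0.79, [115.7, 267.0], [0.3454, 0.4247])]
top rails [(0.78, [268.6, 187.6], [0.5898, -0.0286])]
```

The top picture (800x600) shows the dark brown discs at (218,293), (276,313) and (607,357). The blocks are at (217,345), (278,378), (530,309) and (528,376), and the brass handle is at (419,309). The blue discs at (337,403), (400,401) and (265,440), and the turquoise one at (299,185), are look-alikes to leave alone. Next is an enlarged crop to confirm, then fine fits.

```bash
cat >> h.py <<'E'
from scipy.optimize import minimize
from scipy.spatial.transform import Rotation as Ro
def pts_disc(x,y,yaw,z0):
    a=np.linspace(0,2*np.pi,40,endpoint=False);c=np.c_[x+.032*np.cos(a),y+.032*np.sin(a)]
    return np.vstack([np.c_[c,np.full(40,z0)],np.c_[c,np.full(40,z0+.024)]])
def pts_block(x,y,yaw,z0):
    P=np.array([[sx*.031,sy*.020] for sx in(-1,1) for sy in(-1,1)]);R=np.array([[np.cos(yaw),-np.sin(yaw)],[np.sin(yaw),np.cos(yaw)]])
    c=P@R.T+[x,y];return np.vstack([np.c_[c,np.full(4,z0)],np.c_[c,np.full(4,z0+.029)]])
def sil(cam,P,box,S=8):
    p=vision.camera_params(cam);c=P@np.array(p["R"]).T+np.array(p["t"]);u=c@np.array(p["intrinsics"]).T;u=u[:,:2]/u[:,2:]
    hull=cv2.convexHull(((u-[box[0],box[1]]+.5)*S*16).astype(np.int32))
    m=np.zeros(((box[3]-box[1])*S,(box[2]-box[0])*S),np.uint8);cv2.fillConvexPoly(m,hull,255,shift=4)
    return cv2.resize(m,(box[2]-box[0],box[3]-box[1]),interpolation=cv2.INTER_AREA)/255.
def fit(cam,mask,kind,z0=0.):
    ys,xs=np.where(mask);box=[xs.min()-8,ys.min()-8,xs.max()+9,ys.max()+9]
    box=[max(box[0],0),max(box[1],0),min(box[2],512),min(box[3],384)]
    M=mask[box[1]:box[3],box[0]:box[2]].astype(float);M=cv2.GaussianBlur(M,(0,0),1)
    f=pts_disc if kind=="disc" else pts_block
    g=ray(cam,(xs.mean(),ys.mean()),z0+.015)[:2]
    best=None
    for yaw in ([0] if kind=="disc" else np.arange(0,np.pi,np.pi/6)):
        cost=lambda v:((cv2.GaussianBlur(sil(cam,f(v[0]/100,v[1]/100,v[2],z0),box),(0,0),1)-M)**2).sum()
        s=np.array([[g[0]*100,g[1]*100,yaw]]);s=np.vstack([s,s+[1,0,0],s+[0,1,0],s+[0,0,.3]])
        r=minimize(cost,s[0],method="Nelder-Mead",options=dict(initial_simplex=s,xatol=.005,fatol=.01,maxiter=150))
        if best is None or r.fun<best.fun: best=r
    return best.x[0]/100,best.x[1]/100,(best.x[2]%np.pi),best.fun/M.sum()
def survey(kind,cams=("top","scene"),z0=0.,box=None,pmin=.3):
    for c in cams:
        vision.camera(c)
        for d in regions_of(c,kind+"0"):
            m=np.array(d["mask"])
            if d["p"]<pmin or m.sum()<60: continue
            g=ray(c,d["rect"][:2],z0+.015)
            if box and not(box[0]<g[0]<box[1] and box[2]<g[1]<box[3]):continue
            im=np.array(LAST.setdefault(c,vision.camera(c)));col=im[m].mean(0).round()
            r=fit(c,m,kind,z0);print(c,kind,round(d["p"],2),np.round(d["rect"],0).tolist(),"xy",np.round(r[:2],4),"yaw",round(r[2],3),"res",round(r[3],3),"rgb",col)
LAST={}
E
python3 - <<'E'
from h import *
survey("disc");survey("block")
im=np.array(vision.camera("top"))
c=[cv2.resize(im[y-25:y+25,x-30:x+30,::-1],(260,216),interpolation=cv2.INTER_CUBIC) for x,y in((139,187),(177,200),(388,228),(139,220),(178,242),(339,198),(338,240),(216,258),(191,118))]
cv2.imwrite("pics/crop1.png",np.vstack([np.hstack(c[i:i+3]) for i in(0,3,6)])[:600])
for d in regions_of("top","strip_mid")[:1]:
    m=np.array(d["mask"]);cn=max(cv2.findContours(m.astype(np.uint8),0,1)[0],key=len)[:,0]
    W=np.array([ray("top",q,.036)[:2] for q in cn],np.float32);print("strip",cv2.minAreaRect(W),W.min(0),W.max(0))
E
```

```text
top disc 0.69 [179.0, 200.0, 20.0, 21.0] xy [0.5455 0.2503] yaw 0.032 res 0.018 rgb [76. 38. 23.]
top disc 0.69 [214.0, 259.0, 19.0, 21.0] xy [0.3725 0.1299] yaw 0.119 res 0.004 rgb [ 51.  83. 147.]
top disc 0.63 [255.0, 255.0, 21.0, 21.0] xy [0.3772 0.0144] yaw 0.034 res 0.039 rgb [ 58. 109. 195.]
top disc 0.59 [190.0, 120.0, 18.0, 22.0] xy [0.8086 0.2162] yaw 0.078 res 0.006 rgb [ 56. 173. 140.]
top disc 0.55 [142.0, 186.0, 21.0, 21.0] xy [0.5835 0.3655] yaw 0.132 res 0.018 rgb [71. 34. 20.]
top disc 0.55 [388.0, 229.0, 22.0, 24.0] xy [ 0.4636 -0.3855] yaw 0.341 res 0.001 rgb [87. 47. 29.]
scene disc 0.87 [139.0, 243.0, 23.0, 23.0] xy [ 0.4639 -0.3825] yaw 0.091 res 0.025 rgb [78. 32. 13.]
scene disc 0.77 [312.0, 170.0, 18.0, 16.0] xy [0.5466 0.2545] yaw 0.04 res 0.008 rgb [83. 35. 14.]
scene disc 0.75 [344.0, 162.0, 15.0, 16.0] xy [0.5857 0.364 ] yaw 0.103 res 0.008 rgb [87. 38. 15.]
scene disc 0.74 [229.0, 170.0, 19.0, 19.0] xy [0.3757 0.0134] yaw 0.128 res 0.02 rgb [ 51. 100. 191.]
scene disc 0.71 [256.0, 154.0, 18.0, 18.0] xy [0.3721 0.1348] yaw 0.139 res 0.01 rgb [ 40.  80. 16
[... 581 characters left out ...]
0.02 rgb [79. 41. 24.]
scene block 0.76 [193.0, 238.0, 17.0, 15.0] xy [ 0.553  -0.2394] yaw 0.056 res 0.077 rgb [75. 31. 13.]
scene block 0.62 [259.0, 219.0, 90.0, 74.0] xy [ 0.6367 -0.0951] yaw 1.605 res 0.832 rgb [247. 227. 158.]
scene block 0.51 [173.0, 212.0, 11.0, 25.0] xy [ 0.4266 -0.2315] yaw 2.823 res 0.031 rgb [74. 31. 12.]
scene block 0.48 [288.0, 150.0, 15.0, 19.0] xy [0.4169 0.244 ] yaw 2.651 res 0.035 rgb [68. 28. 12.]
scene block 0.47 [322.0, 146.0, 19.0, 19.0] xy [0.4826 0.3626] yaw 0.107 res 0.008 rgb [81. 36. 13.]
strip ((0.660988450050354, -0.026963740587234497), (0.23976397514343262, 0.26277580857276917), 88.79923248291016) [ 0.52837265 -0.14708798] [0.7937292  0.09482466]
```

View pics/crop1.png

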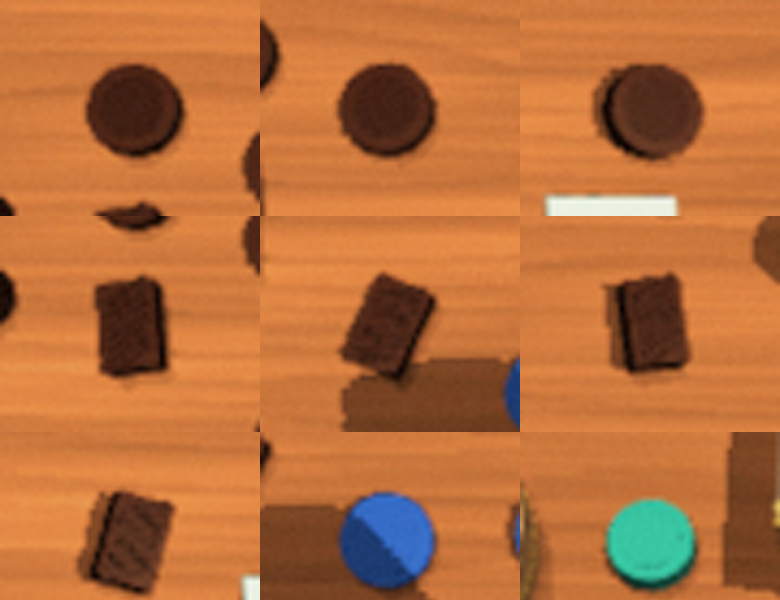

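Crop confirmed: three brown discs and four ridged blocks; the blue and turquoise discs are decoys. Next come the carriage's yaw and the handle position.

```bash
cat >> h.py <<'E'
def strip(cams=("top","scene")):
    for c in cams:
        im=np.array(vision.camera(c)).astype(int)
        hsv=cv2.cvtColor(im.astype(np.uint8),cv2.COLOR_RGB2HSV)
        bd=[d for d in find_in(c,"strip_mid")][:1];print(c,[ (round(d["p"],2),np.round(d["rect"])) for d in bd])
        p=pinpoint(c,"strip_mid")[0]["xy"];u,v=map(int,np.round(p))
        ref=np.median(im[v-3:v+4,u-3:u+4].reshape(-1,3),0)
        m=(np.abs(im-ref).max(2)<35).astype(np.uint8)
        n,l,s,_=cv2.connectedComponentsWithStats(m,connectivity=4);mm=(l==l[v,u])
        cn=max(cv2.findContours(mm.astype(np.uint8),0,1)[0],key=len)[:,0]
        W=np.array([ray(c,q,.036)[:2] for q in cn],np.float32);print(c,"strip",cv2.minAreaRect(W))
        h=pinpoint(c,"handle_top")[0];print("handle",ray(c,h["xy"],.081)[:2],h)
        for k in range(3):
            print("well",[(round(d["p"],2),ray(c,d["xy"],.028)[:2].round(4)) for d in pinpoint(c,"well%d"%k)[:3]]) if k==0 else 0
E
python3 - <<'E'
from h import *
strip()
o=ctrl.get_obs();q=o["eef_rot"];print(Ro.from_quat([q[1],q[2],q[3],q[0]]).as_matrix().round(3))
im=np.array(vision.camera("top"));s=np.array(vision.camera("scene"))
a=cv2.resize(im[110:240,215:320,::-1],(480,590),interpolation=cv2.INTER_CUBIC)
cv2.imwrite("pics/crop2.png",a)
E
```

```text
top [(0.82, array([270., 163.,  78.,  86.]))]
top strip ((0.6285045742988586, -0.024628981947898865), (0.2068420648574829, 0.06906017661094666), 88.78754425048828)
handle [ 0.53600685 -0.01418137] {'xy': [265.1, 199.2], 'p': 0.65}
well [(0.88, array([0.7308, 0.0593])), (0.81, array([ 0.7203, -0.1067]))]
scene [(0.67, array([260., 219.,  90.,  74.]))]
scene strip ((0.6294662356376648, -0.022826828062534332), (0.20807768404483795, 0.06955499202013016), 88.60026550292969)
handle [ 0.54412588 -0.01348344] {'xy': [250.0, 188.1], 'p': 0.96}
well [(0.85, array([ 0.7263, -0.0926])), (0.7, array([ 0.7275, -0.0233])), (0.65, array([0.7432, 0.0552]))]
[[ 0.404 -0.     0.915]
 [-0.915 -0.     0.404]
 [ 0.    -1.    -0.   ]]
```

View pics/crop2.png

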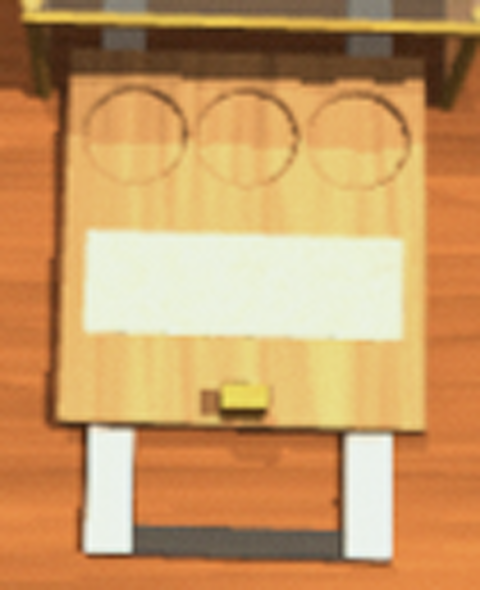

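```bash
cat >> h.py <<'E'
def go(x,y,z,a,o=None):
    o=o or ctrl.get_obs();q=o["eef_rot"];R=Ro.from_quat([q[1],q[2],q[3],q[0]]);q1=np.arctan2(y,x)
    while a-q1>np.pi/2:a-=np.pi
    while a-q1<-np.pi/2:a+=np.pi
    T=np.array([[np.cos(a),0,-np.sin(a)],[np.sin(a),0,np.cos(a)],[0,-1,0]])
    dp=R.inv().apply(np.array([x,y,z])-o["eef_pos"])*100;rv=(R.inv()*Ro.from_matrix(T)).as_rotvec()
    print("to",(x,y,z,round(a,3)),"shift cm",dp.round(2),"turn",rv.round(3),"rows",np.ceil(max(np.linalg.norm(dp)/6.25,np.linalg.norm(rv)/.187)))
def st():
    o=ctrl.get_obs();q=o["eef_rot"];M=Ro.from_quat([q[1],q[2],q[3],q[0]]).as_matrix()
    print("t",round(o["time_s"],2),"p",o["eef_pos"].round(4),"jaw",round(np.arctan2(M[1,0],M[0,0]),3),"tilt",M[2,:].round(3),"F",o["wrist_force"].round(1),"open",round(o["opening"],3))
E
python3 -c "
from h import *
go(.543,-.021,.2,-.022)"
```

```text
to (0.543, -0.021, 0.2, -0.022) shift cm [-33.65   5.63  48.82] turn [-0.    -1.133  0.   ] rows 10.0
```

Request:
apply_moves(increments=[{"x": -8,"y": 0,"z": 12,"ay": -0.2},{"x": -33.65,"y": 5.6,"z": 48.8,"ay": -1.133},{"x": -33.65,"y": 5.6,"z": 48.8,"ay": -1.133},{"x": -33.65,"y": 5.6,"z": 48.8,"ay": -1.133},{"x": -33.65,"y": 5.6,"z": 48.8,"ay": -1.133},{"x": -33.65,"y": 5.6,"z": 48.8,"ay": -1.133},{"x": -33.65,"y": 5.6,"z": 48.8,"ay": -1.133},{"x": -33.65,"y": 5.6,"z": 48.8,"ay": -1.133},{"x": -33.65,"y": 5.6,"z": 48.8,"ay": -1.133},{"x": -33.65,"y": 5.6,"z": 48.8,"ay": -1.133},{"x": -33.65,"y": 5.6,"z": 48.8,"ay": -1.133},{"x": -33.65,"y": 5.6,"z": 48.8,"ay": -1.133}])

```text
invalid input
```

```bash
python3 -c "
from h import *
st();go(.543,-.021,.072,-.022);snap('top','t1');snap('scene','s1')"
```

```text
t 2.95 p [ 0.2323 -0.526   0.2563] jaw -1.155 tilt [ 0. -1.  0.] F [-0.9 -0.9 -0.1] open 1.002
to (0.543, -0.021, 0.072, -0.022) shift cm [-33.65  18.43  48.82] turn [-0.    -1.133  0.   ] rows 10.0
```

View pics/s1.png

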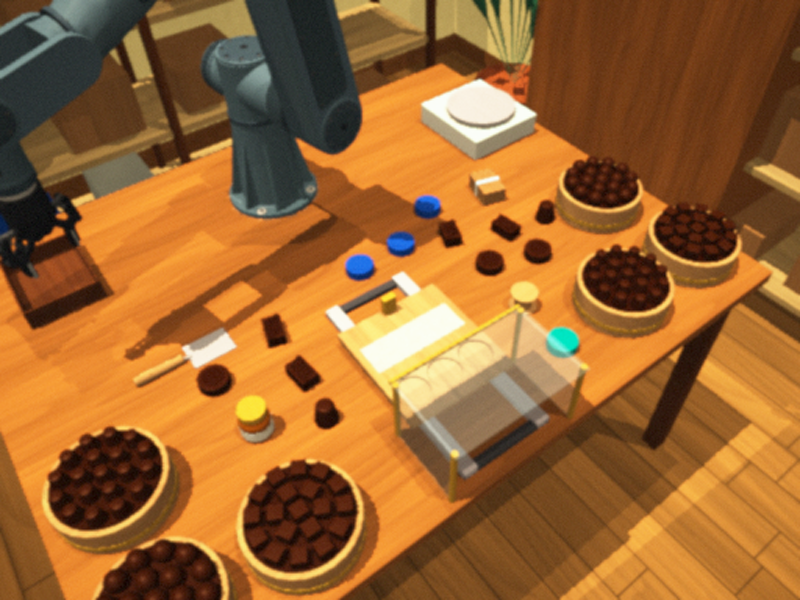

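The picture is unchanged because the call was refused. I'll try again with every key given.

Request:
apply_moves(increments=[{"x": -8,"y": 0,"z": 12,"ax": 0,"ay": -0.2,"az": 0,"grip": 0},{"x": -33.65,"y": 5.6,"z": 48.8,"ax": 0,"ay": -1.133,"az": 0,"grip": 0},{"x": -33.65,"y": 5.6,"z": 48.8,"ax": 0,"ay": -1.133,"az": 0,"grip": 0},{"x": -33.65,"y": 5.6,"z": 48.8,"ax": 0,"ay": -1.133,"az": 0,"grip": 0},{"x": -33.65,"y": 5.6,"z": 48.8,"ax": 0,"ay": -1.133,"az": 0,"grip": 0},{"x": -33.65,"y": 5.6,"z": 48.8,"ax": 0,"ay": -1.133,"az": 0,"grip": 0},{"x": -33.65,"y": 5.6,"z": 48.8,"ax": 0,"ay": -1.133,"az": 0,"grip": 0},{"x": -33.65,"y": 5.6,"z": 48.8,"ax": 0,"ay": -1.133,"az": 0,"grip": 0},{"x": -33.65,"y": 5.6,"z": 48.8,"ax": 0,"ay": -1.133,"az": 0,"grip": 0},{"x": -33.65,"y": 5.6,"z": 48.8,"ax": 0,"ay": -1.133,"az": 0,"grip": 0},{"x": -33.65,"y": 5.6,"z": 48.8,"ax": 0,"ay": -1.133,"az": 0,"grip": 0},{"x": -33.65,"y": 5.6,"z": 48.8,"ax": 0,"ay": -1.133,"az": 0,"grip": 0}])

```text
time_s: 4.55
eef_pos: [0.5425, -0.0215, 0.2002]
eef_rot: [-0.707, 0.707, -0.008, 0.008]
wrist_force: [0.8, -0.6, 0.9]
opening: 1.0
```

```bash
python3 -c "
from h import *
st();go(.543,-.021,.072,-.022);snap('top','t2');snap('scene','s2')"
```

```text
t 4.55 p [ 0.5425 -0.0215  0.2002] jaw -0.022 tilt [-0. -1. -0.] F [ 0.8 -0.6  0.9] open 1.0
to (0.543, -0.021, 0.072, -0.022) shift cm [ 0.06 12.82  0.06] turn [ 0.  0. -0.] rows 3.0
```

View pics/s2.png

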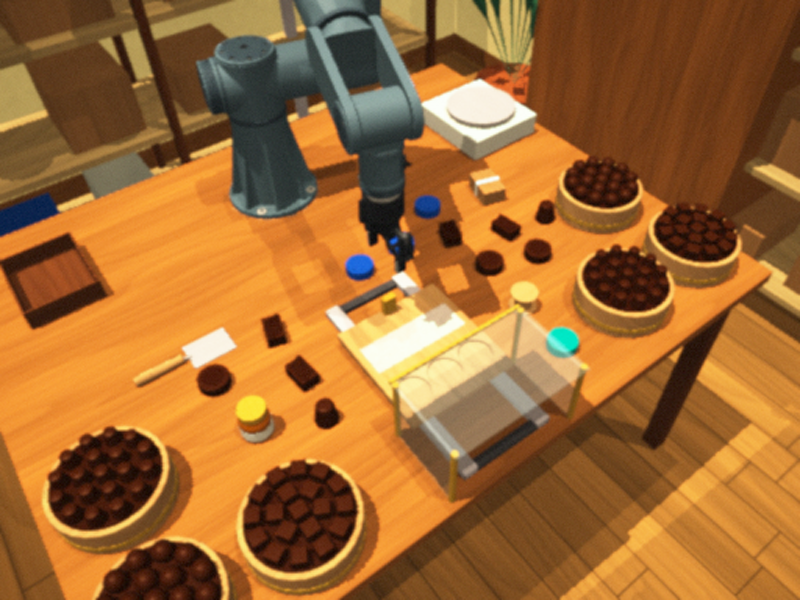

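The gripper hangs above the handle, around (400,250), with the jaws along the slide. I'll lower it and close.

Request:
apply_moves(increments=[{"x": 0,"y": 5,"z": 0,"ax": 0,"ay": 0,"az": 0,"grip": 0},{"x": 0,"y": 10,"z": 0,"ax": 0,"ay": 0,"az": 0,"grip": 0},{"x": 0,"y": 12.8,"z": 0,"ax": 0,"ay": 0,"az": 0,"grip": 0},{"x": 0,"y": 12.8,"z": 0,"ax": 0,"ay": 0,"az": 0,"grip": 0},{"x": 0,"y": 12.8,"z": 0,"ax": 0,"ay": 0,"az": 0,"grip": 1},{"x": 0,"y": 12.8,"z": 0,"ax": 0,"ay": 0,"az": 0,"grip": 1},{"x": 0,"y": 12.8,"z": 0,"ax": 0,"ay": 0,"az": 0,"grip": 1},{"x": 0,"y": 12.8,"z": 0,"ax": 0,"ay": 0,"az": 0,"grip": 1},{"x": 0,"y": 12.8,"z": 0,"ax": 0,"ay": 0,"az": 0,"grip": 1},{"x": 0,"y": 12.8,"z": 0,"ax": 0,"ay": 0,"az": 0,"grip": 1}])

```text
time_s: 5.9
eef_pos: [0.543, -0.0223, 0.0734]
eef_rot: [-0.707, 0.707, -0.008, 0.009]
wrist_force: [-2.5, 0.5, 6.2]
opening: 0.176
```

```bash
python3 -c "
from h import *
st()"
```

```text
t 5.9 p [ 0.543  -0.0223  0.0734] jaw -0.023 tilt [ 0.001 -1.    -0.001] F [-2.5  0.5  6.2] open 0.176
```

Request:
apply_moves(increments=[{"x": -2,"y": 0,"z": 0,"ax": 0,"ay": 0,"az": 0,"grip": 1},{"x": -4,"y": 0,"z": 0,"ax": 0,"ay": 0,"az": 0,"grip": 1},{"x": -5.5,"y": 0,"z": 0,"ax": 0,"ay": 0,"az": 0,"grip": 1},{"x": -6.3,"y": 0,"z": 0,"ax": 0,"ay": 0,"az": 0,"grip": 1},{"x": -6.3,"y": 0,"z": 0,"ax": 0,"ay": 0,"az": 0,"grip": 1}])

```text
time_s: 6.52
eef_pos: [0.4793, -0.0208, 0.0734]
eef_rot: [-0.707, 0.707, -0.008, 0.008]
wrist_force: [-2.9, -0.7, 2.0]
opening: 0.174
```

```bash
python3 -c "
from h import *
st()"
```

```text
t 6.53 p [ 0.4793 -0.0208  0.0734] jaw -0.023 tilt [-0.    -1.    -0.001] F [-2.9 -0.7  2. ] open 0.174
```

Request:
apply_moves(increments=[{"x": -0.4,"y": 0,"z": 0,"ax": 0,"ay": 0,"az": 0,"grip": 1},{"x": -0.8,"y": 0,"z": 0,"ax": 0,"ay": 0,"az": 0,"grip": 1},{"x": -0.8,"y": 0,"z": 0,"ax": 0,"ay": 0,"az": 0,"grip": 1}])

```text
time_s: 6.9
eef_pos: [0.4712, -0.0207, 0.0734]
eef_rot: [-0.707, 0.707, -0.008, 0.008]
wrist_force: [0.4, -1.2, -1.8]
opening: 0.176
```

Request:
apply_moves(increments=[{"x": -0.3,"y": 0,"z": 0,"ax": 0,"ay": 0,"az": 0,"grip": 1},{"x": -0.4,"y": 0,"z": 0,"ax": 0,"ay": 0,"az": 0,"grip": 1}])

```text
time_s: 7.15
eef_pos: [0.4672, -0.0206, 0.0734]
eef_rot: [-0.707, 0.707, -0.008, 0.008]
wrist_force: [2.5, -0.9, -3.0]
opening: 0.178
```

Request:
apply_moves(increments=[{"x": -0.3,"y": 0,"z": 0,"ax": 0,"ay": 0,"az": 0,"grip": 1},{"x": -0.3,"y": 0,"z": 0,"ax": 0,"ay": 0,"az": 0,"grip": 1}])

```text
time_s: 7.4
eef_pos: [0.4638, -0.0205, 0.0734]
eef_rot: [-0.707, 0.707, -0.008, 0.008]
wrist_force: [1.2, -1.0, -1.6]
opening: 0.176
```

Request:
apply_moves(increments=[{"x": -0.3,"y": 0,"z": 0,"ax": 0,"ay": 0,"az": 0,"grip": 1},{"x": -0.4,"y": 0,"z": 0,"ax": 0,"ay": 0,"az": 0,"grip": 1}])

```text
time_s: 7.65
eef_pos: [0.4636, -0.0206, 0.0735]
eef_rot: [-0.707, 0.707, -0.005, 0.012]
wrist_force: [26.3, 2.4, -28.3]
opening: 0.181
```

Request:
apply_moves(increments=[{"x": -0.3,"y": 0,"z": 0,"ax": 0,"ay": 0,"az": 0,"grip": 1},{"x": -0.4,"y": 0,"z": 0,"ax": 0,"ay": 0,"az": 0,"grip": 1}])

```text
time_s: 7.9
eef_pos: [0.4635, -0.0206, 0.0736]
eef_rot: [-0.707, 0.707, -0.002, 0.015]
wrist_force: [29.9, 3.1, -30.0]
opening: 0.173
```

```bash
python3 -c "
from h import *
st();snap('top','t3');snap('scene','s3')"
```

```text
t 7.9 p [ 0.4635 -0.0206  0.0736] jaw -0.025 tilt [ 0.018 -1.    -0.001] F [ 29.9   3.1 -30. ] open 0.173
```

View pics/t3.png

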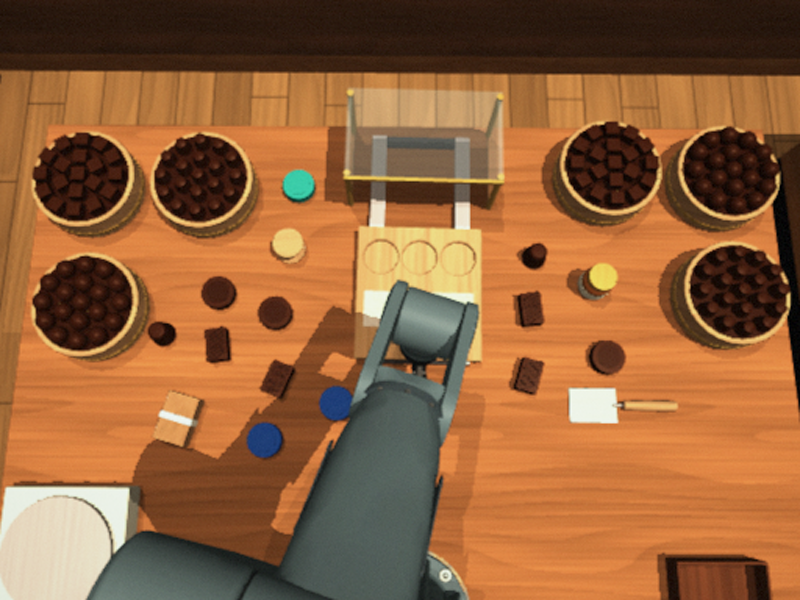

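The carriage is against its stop at handle x ≈ 0.4637. In the picture the board's near edge is at row ~362 and the wells are at row ~258. I'll release and lift.

Request:
apply_moves(increments=[{"x": 0.1,"y": 0,"z": 0,"ax": 0,"ay": 0,"az": 0,"grip": 1},{"x": 0.1,"y": 0,"z": 0,"ax": 0,"ay": 0,"az": 0,"grip": 0},{"x": 0.1,"y": 0,"z": 0,"ax": 0,"ay": 0,"az": 0,"grip": 0},{"x": 0.1,"y": 0,"z": 0,"ax": 0,"ay": 0,"az": 0,"grip": 0},{"x": 0.1,"y": 0,"z": 0,"ax": 0,"ay": 0,"az": 0,"grip": 0},{"x": 0.1,"y": -4,"z": 0,"ax": 0,"ay": 0,"az": 0,"grip": 0},{"x": 0.1,"y": -9,"z": 0,"ax": 0,"ay": 0,"az": 0,"grip": 0},{"x": 0.1,"y": -13,"z": 0,"ax": 0,"ay": 0,"az": 0,"grip": 0}])

```text
time_s: 9.0
eef_pos: [0.4623, -0.0204, 0.2055]
eef_rot: [-0.707, 0.708, -0.002, 0.016]
wrist_force: [-0.2, -0.8, 0.4]
opening: 0.995
```

```bash
python3 -c "
from h import *
st();go(.546,.2525,.18,0);go(.5545,-.2415,.18,.066);go(.464,-.384,.18,-1.57/2)"
```

```text
t 9.0 p [ 0.4623 -0.0204  0.2055] jaw -0.025 tilt [ 0.019 -1.    -0.001] F [-0.2 -0.8  0.4] open 0.995
to (0.546, 0.2525, 0.18, 0) shift cm [ 7.63  2.67 27.5 ] turn [ 0.001 -0.025  0.019] rows 5.0
to (0.5545, -0.2415, 0.18, 0.066) shift cm [  9.72   2.77 -21.86] turn [ 0.002 -0.091  0.019] rows 4.0
to (0.464, -0.384, 0.18, -0.785) shift cm [  1.03   2.61 -36.34] turn [-0.006  0.76   0.019] rows 6.0
```

Request:
apply_moves(increments=[{"x": 9.7,"y": 2.8,"z": -21.9,"ax": 0,"ay": -0.09,"az": 0.019,"grip": 0},{"x": 9.7,"y": 2.8,"z": -21.9,"ax": 0,"ay": -0.09,"az": 0.019,"grip": 0},{"x": 9.7,"y": 2.8,"z": -21.9,"ax": 0,"ay": -0.09,"az": 0.019,"grip": 0},{"x": 9.7,"y": 2.8,"z": -21.9,"ax": 0,"ay": -0.09,"az": 0.019,"grip": 0},{"x": 9.7,"y": 2.8,"z": -21.9,"ax": 0,"ay": -0.09,"az": 0.019,"grip": 0},{"x": 9.7,"y": 2.8,"z": -21.9,"ax": 0,"ay": -0.09,"az": 0.019,"grip": 0}])

```text
time_s: 9.75
eef_pos: [0.5537, -0.2414, 0.1791]
eef_rot: [-0.706, 0.707, 0.022, -0.023]
wrist_force: [-0.0, 0.2, -0.5]
opening: 1.002
```

```bash
python3 -c "
from h import *
st();strip();go(.5545,-.2415,.04,.066)
im=np.array(vision.camera('top'));cv2.imwrite('pics/c4.png',cv2.resize(im[130:250,215:355,::-1],(700,600),interpolation=cv2.INTER_CUBIC))
im=np.array(vision.camera('scene'));cv2.imwrite('pics/c5.png',cv2.resize(im[160:280,120:260,::-1],(700,600),interpolation=cv2.INTER_CUBIC))
"
```

```text
t 9.75 p [ 0.5537 -0.2414  0.1791] jaw 0.064 tilt [-0.001 -1.    -0.001] F [-0.   0.2 -0.5] open 1.002
top [(0.78, array([269., 187.,  83.,  85.]))]
top strip ((0.5421752333641052, -0.045685622841119766), (0.05675758421421051, 0.08970844000577927), 48.717308044433594)
handle [ 0.46066269 -0.01421507] {'xy': [265.2, 225.2], 'p': 0.9}
well [(0.88, array([ 0.6584, -0.0982])), (0.6, array([ 0.6569, -0.0221])), (0.56, array([0.6574, 0.0498]))]
scene [(0.71, array([255., 213., 102.,  86.]))]
scene strip ((0.5430529117584229, -0.04157327488064766), (0.059844642877578735, 0.08302229642868042), 50.1944465637207)
handle [ 0.46249714 -0.01462276] {'xy': [235.1, 173.8], 'p': 0.85}
well [(0.94, array([ 0.6511, -0.0992])), (0.9, array([0.647 , 0.0556])), (0.73, array([ 0.647, -0.028]))]
to (0.5545, -0.2415, 0.04, 0.066) shift cm [1.000e-02 1.399e+01 4.000e-02] turn [ 0.002 -0.001  0.001] rows 3.0
```

View pics/c4.png

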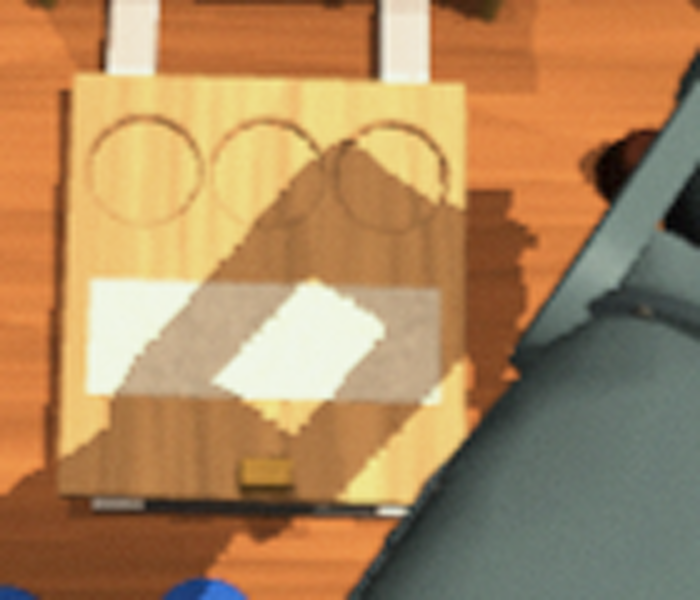

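View pics/c5.png

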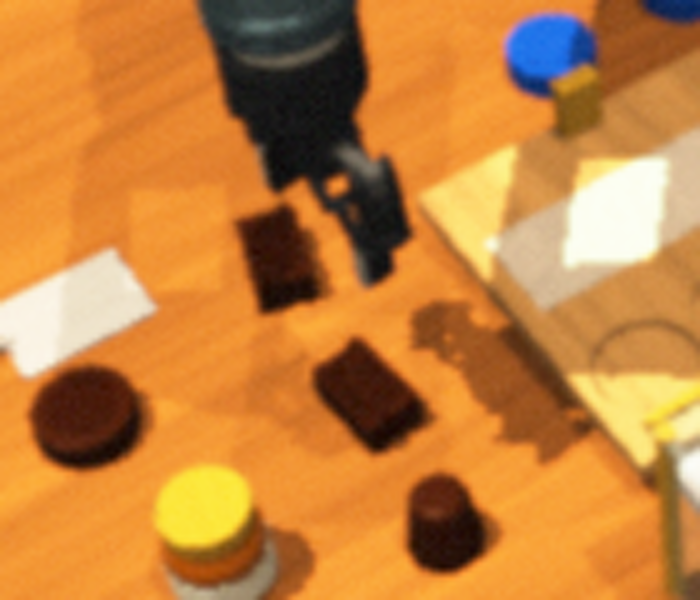

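The gripper (right crop) hangs over the block at about (370,395). Its jaws straddle the long ends and nothing else is near. I'll pick that block.

Request:
apply_moves(increments=[{"x": 0,"y": 5,"z": 0,"ax": 0,"ay": 0,"az": 0,"grip": 0},{"x": 0,"y": 10,"z": 0,"ax": 0,"ay": 0,"az": 0,"grip": 0},{"x": 0,"y": 13.5,"z": 0,"ax": 0,"ay": 0,"az": 0,"grip": 0},{"x": 0,"y": 14.7,"z": 0,"ax": 0,"ay": 0,"az": 0,"grip": 0},{"x": 0,"y": 14.7,"z": 0,"ax": 0,"ay": 0,"az": 0,"grip": 0},{"x": 0,"y": 14.7,"z": 0,"ax": 0,"ay": 0,"az": 0,"grip": 1},{"x": 0,"y": 14.7,"z": 0,"ax": 0,"ay": 0,"az": 0,"grip": 1},{"x": 0,"y": 14.7,"z": 0,"ax": 0,"ay": 0,"az": 0,"grip": 1},{"x": 0,"y": 14.7,"z": 0,"ax": 0,"ay": 0,"az": 0,"grip": 1}])

```text
time_s: 11.48
eef_pos: [0.556, -0.2431, 0.0352]
eef_rot: [-0.705, 0.708, 0.024, -0.022]
wrist_force: [-0.6, 0.3, 6.5]
opening: 0.713
```

```bash
python3 -c "
from h import *
st()"
```

```text
t 11.47 p [ 0.556  -0.2431  0.0352] jaw 0.065 tilt [ 0.004 -1.    -0.005] F [-0.6  0.3  6.5] open 0.713
```

Request:
apply_moves(increments=[{"x": 0,"y": -4,"z": 0,"ax": 0,"ay": 0,"az": 0,"grip": 1},{"x": 0,"y": -8,"z": 0,"ax": 0,"ay": 0,"az": 0,"grip": 1},{"x": 0,"y": -11,"z": 0,"ax": 0,"ay": 0,"az": 0,"grip": 1}])

```text
time_s: 11.85
eef_pos: [0.5562, -0.243, 0.1481]
eef_rot: [-0.704, 0.709, 0.025, -0.021]
wrist_force: [0.0, -0.2, -0.2]
opening: 0.71
```

```bash
cat >> h.py <<'E'
S=np.array([.549,-.0221]);Y=-.022
def slot(o): return S[0]-o*np.sin(Y)*1, S[1]+o*np.cos(Y)
def well(k): 
    o=(k-1)*.075; return S[0]+.105*np.cos(Y)-o*np.sin(Y), S[1]+.105*np.sin(Y)+o
E
python3 -c "
from h import *
st();x,y=slot(-.069);go(x,y,.14,Y);go(x,y,.073,Y)"
```

```text
t 11.85 p [ 0.5562 -0.243   0.1481] jaw 0.065 tilt [ 0.006 -1.    -0.007] F [ 0.  -0.2 -0.2] open 0.71
to (np.float64(0.5474821224490367), np.float64(-0.09108330267347514), 0.14, -0.022) shift cm [ 0.11  0.7  15.22] turn [0.007 0.087 0.006] rows 3.0
to (np.float64(0.5474821224490367), np.float64(-0.09108330267347514), 0.073, -0.022) shift cm [ 0.07  7.4  15.27] turn [0.007 0.087 0.006] rows 3.0
```

Request:
apply_moves(increments=[{"x": 0.1,"y": 0.5,"z": 5,"ax": 0.007,"ay": 0.03,"az": 0.006,"grip": 1},{"x": 0.1,"y": 0.7,"z": 10,"ax": 0.007,"ay": 0.087,"az": 0.006,"grip": 1},{"x": 0.1,"y": 0.7,"z": 14,"ax": 0.007,"ay": 0.087,"az": 0.006,"grip": 1},{"x": 0.1,"y": 0.7,"z": 15.25,"ax": 0.007,"ay": 0.087,"az": 0.006,"grip": 1},{"x": 0.1,"y": 0.7,"z": 15.25,"ax": 0.007,"ay": 0.087,"az": 0.006,"grip": 1},{"x": 0.1,"y": 4,"z": 15.25,"ax": 0.007,"ay": 0.087,"az": 0.006,"grip": 1},{"x": 0.1,"y": 6.2,"z": 15.25,"ax": 0.007,"ay": 0.087,"az": 0.006,"grip": 1},{"x": 0.1,"y": 7.2,"z": 15.25,"ax": 0.007,"ay": 0.087,"az": 0.006,"grip": 1},{"x": 0.1,"y": 7.4,"z": 15.25,"ax": 0.007,"ay": 0.087,"az": 0.006,"grip": 1},{"x": 0.1,"y": 7.4,"z": 15.25,"ax": 0.007,"ay": 0.087,"az": 0.006,"grip": 1}])

```text
time_s: 13.1
eef_pos: [0.5484, -0.0919, 0.0738]
eef_rot: [-0.707, 0.707, -0.007, 0.008]
wrist_force: [0.5, 0.4, -1.0]
opening: 0.708
```

```bash
python3 -c "
from h import *
st()
im=np.array(vision.camera('scene'));cv2.imwrite('pics/c6.png',cv2.resize(im[140:280,160:330,::-1],(728,600),interpolation=cv2.INTER_CUBIC))
"
```

```text
t 13.1 p [ 0.5484 -0.0919  0.0738] jaw -0.022 tilt [ 0.002 -1.    -0.   ] F [ 0.5  0.4 -1. ] open 0.708
```

View pics/c6.png

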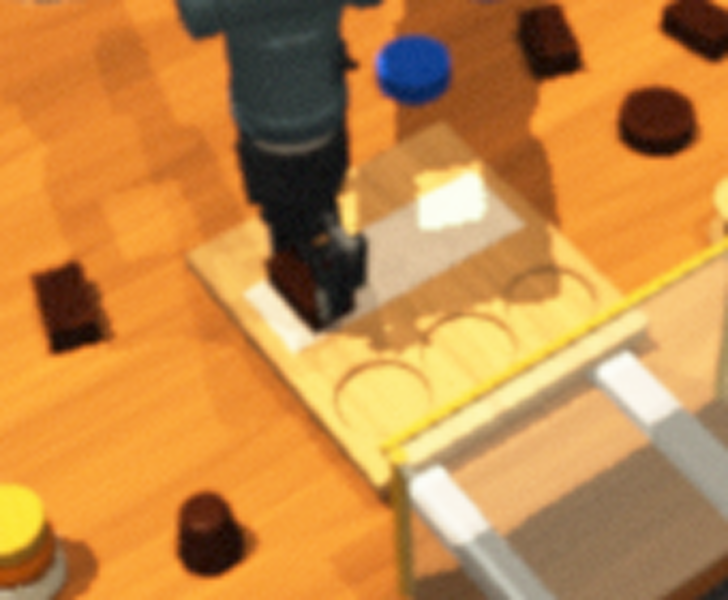

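The held block sits over the right end of the strip at about (300,290). I'll ease down, release and lift.

Request:
apply_moves(increments=[{"x": 0,"y": 0.15,"z": 0,"ax": 0,"ay": 0,"az": 0,"grip": 1},{"x": 0,"y": 0.2,"z": 0,"ax": 0,"ay": 0,"az": 0,"grip": 1},{"x": 0,"y": 0.2,"z": 0,"ax": 0,"ay": 0,"az": 0,"grip": 0.2},{"x": 0,"y": 0.2,"z": 0,"ax": 0,"ay": 0,"az": 0,"grip": 0},{"x": 0,"y": 0.2,"z": 0,"ax": 0,"ay": 0,"az": 0,"grip": 0},{"x": 0,"y": -4,"z": 0,"ax": 0,"ay": 0,"az": 0,"grip": 0},{"x": 0,"y": -9,"z": 0,"ax": 0,"ay": 0,"az": 0,"grip": 0}])

```text
time_s: 14.02
eef_pos: [0.5473, -0.0915, 0.1638]
eef_rot: [0.707, -0.707, 0.008, -0.008]
wrist_force: [0.2, -1.0, 0.5]
opening: 0.998
```

```bash
python3 -c "
from h import *
st();go(.4263,-.232,.17,2.83)"
```

```text
t 14.03 p [ 0.5473 -0.0915  0.1638] jaw -0.022 tilt [-0.001 -1.     0.001] F [ 0.2 -1.   0.5] open 0.998
to (0.4263, -0.232, 0.17, -0.312) shift cm [-11.79  -0.62 -14.32] turn [-0.001  0.289 -0.001] rows 3.0
```

Request:
apply_moves(increments=[{"x": -4,"y": -0.6,"z": -5,"ax": 0,"ay": 0.1,"az": 0,"grip": 0},{"x": -8,"y": -0.6,"z": -10,"ax": 0,"ay": 0.25,"az": 0,"grip": 0},{"x": -11.8,"y": -0.6,"z": -14.3,"ax": 0,"ay": 0.289,"az": 0,"grip": 0},{"x": -11.8,"y": -0.6,"z": -14.3,"ax": 0,"ay": 0.289,"az": 0,"grip": 0},{"x": -11.8,"y": 5,"z": -14.3,"ax": 0,"ay": 0.289,"az": 0,"grip": 0}])

```text
time_s: 14.65
eef_pos: [0.4294, -0.2352, 0.1175]
eef_rot: [-0.697, 0.7, -0.107, 0.113]
wrist_force: [-0.3, -0.7, -1.2]
opening: 0.999
```

```bash
python3 -c "
from h import *
st();go(.4263,-.232,.032,2.83)
survey('block',z0=0);survey('block',z0=.036,box=(.5,.6,-.12,.1))
im=np.array(vision.camera('scene'));cv2.imwrite('pics/c7.png',cv2.resize(im[140:280,120:290,::-1],(728,600),interpolation=cv2.INTER_CUBIC))
"
```

```text
t 14.65 p [ 0.4294 -0.2352  0.1175] jaw -0.313 tilt [ 0.01  -1.    -0.004] F [-0.3 -0.7 -1.2] open 0.999
to (0.4263, -0.232, 0.032, -0.312) shift cm [-0.47  8.54  0.24] turn [ 0.004 -0.001  0.01 ] rows 2.0
top block 0.81 [139.0, 222.0, 15.0, 22.0] xy [0.482  0.3597] yaw 0.125 res 0.02 rgb [72. 35. 21.]
top block 0.74 [290.0, 198.0, 8.0, 25.0] xy [ 0.5563 -0.0954] yaw 0.011 res 0.006 rgb [78. 48. 33.]
top block 0.73 [176.0, 243.0, 20.0, 30.0] xy [0.4175 0.2421] yaw 2.76 res 0.008 rgb [79. 40. 25.]
scene block 0.8 [233.0, 207.0, 16.0, 17.0] xy [ 0.5227 -0.0737] yaw 3.127 res 0.018 rgb [66. 32. 17.]
scene block 0.75 [346.0, 162.0, 13.0, 17.0] xy [0.5897 0.3649] yaw 0.706 res 0.067 rgb [73. 30. 12.]
scene block 0.74 [120.0, 227.0, 66.0, 36.0] xy [ 0.3843 -0.3592] yaw 1.739 res 0.341 rgb [238. 214. 177.]
scene block 0.72 [322.0, 147.0, 20.0, 15.0] xy [0.4817 0.3628] yaw 0.082 res 0.004 rgb [86. 39. 14.]
scene block 0.69 [175.0, 212.0, 16.0, 25.0] xy [ 0.4301 -0.2326] yaw 2.824 res 0.043 rgb [74. 34. 14.]
scene block 0.65 [289.0, 152.0, 15.0, 19.0] xy [0.419  0.2459] yaw 2.633 res 0.047 rgb [69. 29. 11.]
top block 0.7 [290.0, 197.0, 14.0, 25.0] xy [ 0.5483 -0.0915] yaw 3.125 res 0.004 rgb [78. 48. 33.]
scene block 0.64 [233.0, 206.0, 19.0, 21.0] xy [ 0.5475 -0.0882] yaw 3.007 res 0.019 rgb [74. 39. 21.]
```

View pics/c7.png

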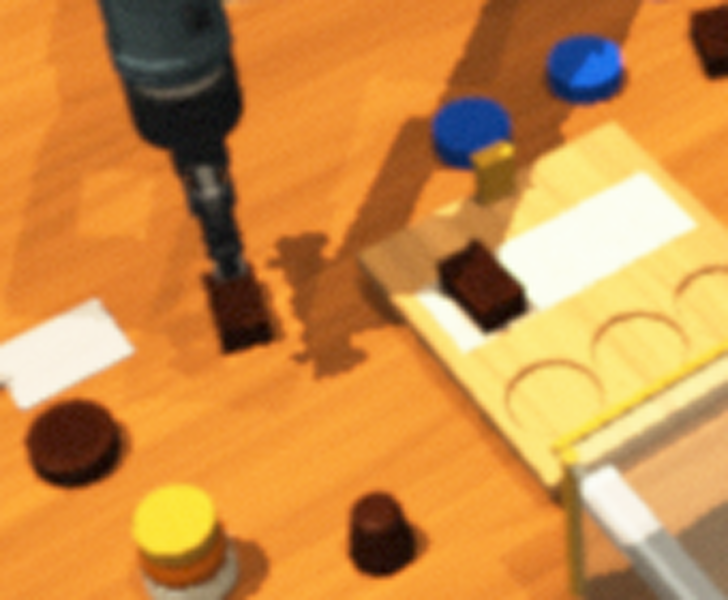

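The first block lies square on the strip at crop (482,285); its top-camera fit of (0.548,-0.0915) matches the command. The gripper is above the second block at (238,310).

Request:
apply_moves(increments=[{"x": -0.4,"y": 4,"z": 0.2,"ax": 0,"ay": 0,"az": 0.01,"grip": 0},{"x": -0.4,"y": 7,"z": 0.2,"ax": 0,"ay": 0,"az": 0.01,"grip": 0},{"x": -0.4,"y": 8.5,"z": 0.2,"ax": 0,"ay": 0,"az": 0.01,"grip": 0},{"x": -0.4,"y": 8.5,"z": 0.2,"ax": 0,"ay": 0,"az": 0.01,"grip": 0},{"x": -0.4,"y": 8.5,"z": 0.2,"ax": 0,"ay": 0,"az": 0.01,"grip": 1},{"x": -0.4,"y": 8.5,"z": 0.2,"ax": 0,"ay": 0,"az": 0.01,"grip": 1},{"x": -0.4,"y": 8.5,"z": 0.2,"ax": 0,"ay": 0,"az": 0.01,"grip": 1},{"x": -0.4,"y": 8.5,"z": 0.2,"ax": 0,"ay": 0,"az": 0.01,"grip": 1},{"x": -0.4,"y": 6,"z": 0.2,"ax": 0,"ay": 0,"az": 0.01,"grip": 1},{"x": -0.4,"y": 1,"z": 0.2,"ax": 0,"ay": 0,"az": 0.01,"grip": 1},{"x": -0.4,"y": -3,"z": 0.2,"ax": 0,"ay": 0,"az": 0.01,"grip": 1}])

```text
time_s: 17.02
eef_pos: [0.4232, -0.2289, 0.1461]
eef_rot: [0.699, -0.698, 0.113, -0.106]
wrist_force: [-0.1, -0.1, -2.2]
opening: 0.714
```

```bash
python3 -c "
from h import *
st();x,y=slot(-.023);go(x,y,.15,Y);go(x,y,.073,Y)"
```

```text
t 17.02 p [ 0.4232 -0.2289  0.1461] jaw -0.311 tilt [-0.01 -1.   -0.  ] F [-0.1 -0.1 -2.2] open 0.714
to (np.float64(0.5484940408163456), np.float64(-0.04509443422449171), 0.15, -0.022) shift cm [ 6.29 -0.46 21.33] turn [-0.001 -0.289 -0.01 ] rows 4.0
to (np.float64(0.5484940408163456), np.float64(-0.04509443422449171), 0.073, -0.022) shift cm [ 6.37  7.24 21.33] turn [-0.001 -0.289 -0.01 ] rows 4.0
```

Request:
apply_moves(increments=[{"x": 2,"y": -0.5,"z": 5,"ax": 0,"ay": -0.08,"az": -0.01,"grip": 1},{"x": 4,"y": -0.5,"z": 10,"ax": 0,"ay": -0.2,"az": -0.01,"grip": 1},{"x": 6.3,"y": -0.5,"z": 16,"ax": 0,"ay": -0.289,"az": -0.01,"grip": 1},{"x": 6.3,"y": -0.5,"z": 20,"ax": 0,"ay": -0.289,"az": -0.01,"grip": 1},{"x": 6.3,"y": -0.5,"z": 21.3,"ax": 0,"ay": -0.289,"az": -0.01,"grip": 1},{"x": 6.3,"y": -0.5,"z": 21.3,"ax": 0,"ay": -0.289,"az": -0.01,"grip": 1},{"x": 6.3,"y": 4,"z": 21.3,"ax": 0,"ay": -0.289,"az": -0.01,"grip": 1},{"x": 6.3,"y": 6,"z": 21.3,"ax": 0,"ay": -0.289,"az": -0.01,"grip": 1},{"x": 6.3,"y": 7,"z": 21.3,"ax": 0,"ay": -0.289,"az": -0.01,"grip": 1},{"x": 6.3,"y": 7.3,"z": 21.3,"ax": 0,"ay": -0.289,"az": -0.01,"grip": 1},{"x": 6.3,"y": 7.3,"z": 21.3,"ax": 0,"ay": -0.289,"az": -0.01,"grip": 1}])

```text
time_s: 18.4
eef_pos: [0.5482, -0.0459, 0.0732]
eef_rot: [0.707, -0.707, 0.007, -0.009]
wrist_force: [1.0, -0.5, -0.8]
opening: 0.707
```

```bash
python3 -c "
from h import *
st();x,y=slot(-.023);go(x,y,.071,Y)
im=np.array(vision.camera('scene'));cv2.imwrite('pics/c8.png',cv2.resize(im[140:280,160:330,::-1],(728,600),interpolation=cv2.INTER_CUBIC))
"
```

```text
t 18.4 p [ 0.5482 -0.0459  0.0732] jaw -0.023 tilt [ 0.002 -1.     0.001] F [ 1.  -0.5 -0.8] open 0.707
to (np.float64(0.5484940408163456), np.float64(-0.04509443422449171), 0.071, -0.022) shift cm [0.02 0.22 0.08] turn [-0.001 -0.001  0.002] rows 1.0
```

View pics/c8.png

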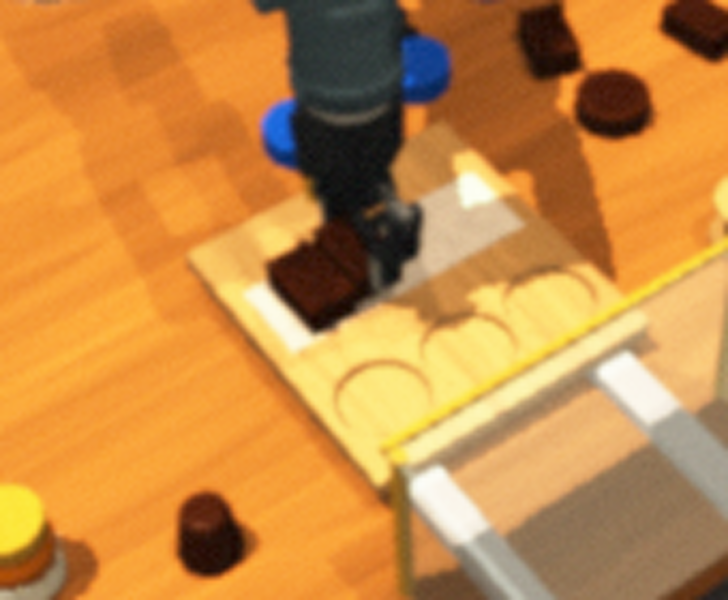

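The second block hangs beside the first (340,250). The disc that was at crop (657,120) is now at (613,103), so it has been knocked and I'll re-measure it later. I'll release here.

Request:
apply_moves(increments=[{"x": 0,"y": 0.15,"z": 0,"ax": 0,"ay": 0,"az": 0,"grip": 1},{"x": 0,"y": 0.25,"z": 0,"ax": 0,"ay": 0,"az": 0,"grip": 1},{"x": 0,"y": 0.25,"z": 0,"ax": 0,"ay": 0,"az": 0,"grip": 0.2},{"x": 0,"y": 0.25,"z": 0,"ax": 0,"ay": 0,"az": 0,"grip": 0},{"x": 0,"y": 0.25,"z": 0,"ax": 0,"ay": 0,"az": 0,"grip": 0},{"x": 0,"y": -4,"z": 0,"ax": 0,"ay": 0,"az": 0,"grip": 0},{"x": 0,"y": -9,"z": 0,"ax": 0,"ay": 0,"az": 0,"grip": 0}])

```text
time_s: 19.32
eef_pos: [0.5472, -0.0456, 0.1634]
eef_rot: [0.708, -0.707, 0.008, -0.008]
wrist_force: [0.7, -0.4, -0.2]
opening: 1.001
```

```bash
python3 -c "
from h import *
st();survey('block',z0=0);survey('disc');go(.4175,.2425,.17,2.74);go(.46,-.384,.18,-.6)
snap('scene','s9')"
```

```text
t 19.32 p [ 0.5472 -0.0456  0.1634] jaw -0.023 tilt [-0.001 -1.     0.002] F [ 0.7 -0.4 -0.2] open 1.001
top block 0.82 [139.0, 221.0, 14.0, 25.0] xy [0.4823 0.3596] yaw 0.132 res 0.007 rgb [75. 37. 22.]
top block 0.58 [292.0, 196.0, 11.0, 17.0] xy [ 0.5649 -0.103 ] yaw 2.733 res 0.902 rgb [76. 44. 30.]
top block 0.57 [179.0, 242.0, 19.0, 29.0] xy [0.4179 0.241 ] yaw 2.758 res 0.017 rgb [52. 27. 17.]
scene block 0.82 [232.0, 207.0, 20.0, 17.0] xy [ 0.5228 -0.0734] yaw 3.134 res 0.003 rgb [71. 37. 20.]
scene block 0.76 [322.0, 147.0, 22.0, 19.0] xy [0.4809 0.3644] yaw 0.092 res 0.004 rgb [92. 43. 16.]
scene block 0.67 [243.0, 198.0, 16.0, 24.0] xy [ 0.5209 -0.025 ] yaw 2.888 res 0.123 rgb [66. 31. 16.]
scene block 0.61 [287.0, 150.0, 17.0, 20.0] xy [0.418  0.2439] yaw 2.667 res 0.023 rgb [50. 21.  9.]
top disc 0.95 [142.0, 188.0, 20.0, 22.0] xy [0.584  0.3644] yaw 0.069 res 0.027 rgb [74. 36. 22.]
top disc 0.83 [170.0, 282.0, 20.0, 21.0] xy [0.3038 0.2615] yaw 0.14 res 0.042 rgb [ 31.  61. 116.]
top disc 0.67 [105.0, 215.0, 15.0, 15.0] xy [0.5041 0.4678] yaw 0.136 res 0.552 rgb [62. 3
[... 618 characters left out ...]
0.71 [272.0, 133.0, 17.0, 15.0] xy [0.3035 0.2652] yaw 0.152 res 0.038 rgb [ 26.  57. 121.]
scene disc 0.65 [260.0, 157.0, 15.0, 16.0] xy [0.378 0.136] yaw 0.202 res 0.349 rgb [ 26.  82. 172.]
scene disc 0.53 [345.0, 162.0, 14.0, 20.0] xy [0.5867 0.368 ] yaw 3.131 res 0.014 rgb [82. 35. 14.]
scene disc 0.44 [360.0, 219.0, 16.0, 17.0] xy [0.8078 0.2326] yaw 0.348 res 0.963 rgb [  9. 224. 189.]
scene disc 0.44 [230.0, 171.0, 19.0, 17.0] xy [0.3743 0.0127] yaw 0.028 res 0.436 rgb [ 51.  96. 188.]
to (0.4175, 0.2425, 0.17, -0.402) shift cm [-13.72  -0.66  28.53] turn [-0.001  0.379  0.002] rows 6.0
to (0.46, -0.384, 0.18, -0.6) shift cm [ -8.05  -1.7  -34.01] turn [-0.001  0.577  0.002] rows 6.0
```

View pics/s9.png

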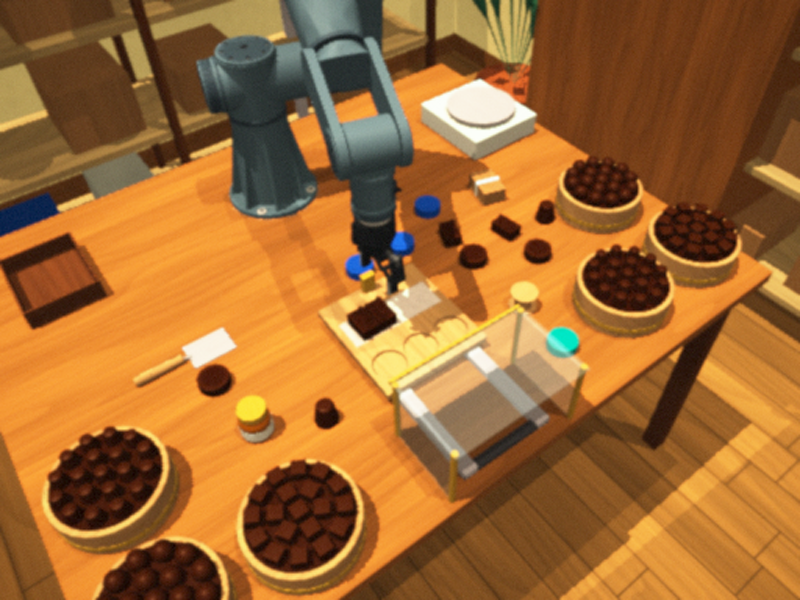

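The two blocks are side by side on the strip around (372,318). The knocked disc is now at scene (473,257), world (0.5075,0.2365). It stands close to the next block, so I'll take it first.

```bash
python3 -c "
from h import *
go(.5075,.2365,.17,1.2)"
```

```text
to (0.5075, 0.2365, 0.17, 1.2) shift cm [-4.71 -0.65 28.13] turn [ 1.000e-03 -1.223e+00  2.000e-03] rows 7.0
```

Request:
apply_moves(increments=[{"x": -1,"y": -0.6,"z": 5,"ax": 0,"ay": -0.18,"az": 0.002,"grip": 0},{"x": -2,"y": -0.6,"z": 10,"ax": 0,"ay": -0.36,"az": 0.002,"grip": 0},{"x": -3,"y": -0.6,"z": 15,"ax": 0,"ay": -0.54,"az": 0.002,"grip": 0},{"x": -4,"y": -0.6,"z": 20,"ax": 0,"ay": -0.72,"az": 0.002,"grip": 0},{"x": -4.7,"y": -0.6,"z": 25,"ax": 0,"ay": -0.9,"az": 0.002,"grip": 0},{"x": -4.7,"y": -0.6,"z": 28.1,"ax": 0,"ay": -1.06,"az": 0.002,"grip": 0},{"x": -4.7,"y": -0.6,"z": 28.1,"ax": 0,"ay": -1.223,"az": 0.002,"grip": 0},{"x": -4.7,"y": -0.6,"z": 28.1,"ax": 0,"ay": -1.223,"az": 0.002,"grip": 0},{"x": -4.7,"y": -0.6,"z": 28.1,"ax": 0,"ay": -1.223,"az": 0.002,"grip": 0}])

```text
time_s: 21.95
eef_pos: [0.5076, 0.2359, 0.1695]
eef_rot: [-0.584, 0.584, 0.398, -0.398]
wrist_force: [0.5, 0.1, -0.1]
opening: 1.0
```

```bash
python3 -c "
from h import *
st();go(.5075,.2365,.034,1.2)
im=np.array(vision.camera('scene'));cv2.imwrite('pics/c10.png',cv2.resize(im[90:230,220:390,::-1],(728,600),interpolation=cv2.INTER_CUBIC))"
```

```text
t 21.95 p [0.5076 0.2359 0.1695] jaw 1.197 tilt [-0.    -1.    -0.001] F [ 0.5  0.1 -0.1] open 1.0
to (0.5075, 0.2365, 0.034, 1.2) shift cm [ 0.06 13.55  0.04] turn [ 0.001 -0.003 -0.   ] rows 3.0
```

View pics/c10.png

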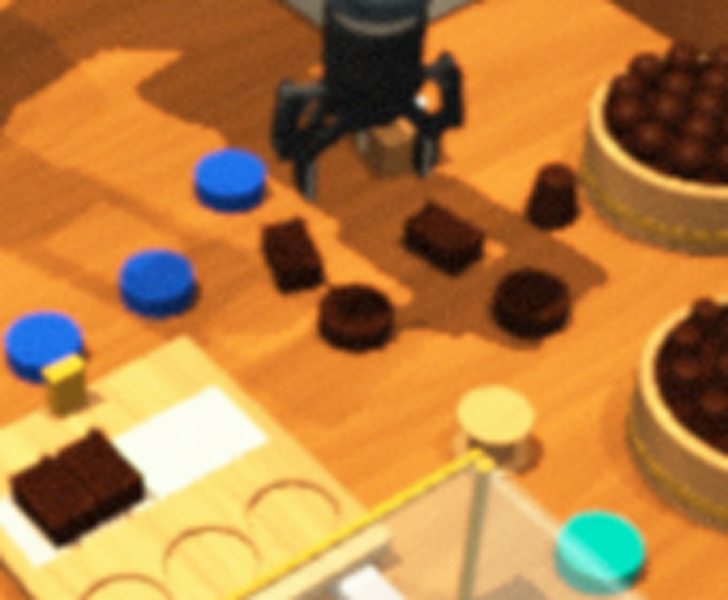

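The open jaws hang over the brown disc, crop (357,317). Fingertips are at (308,190) and (428,172), with clear space on both sides.

```bash
python3 -c "
from h import *
for s in(-1,1):
  for r in (.045,.052):
    for d in (.012,.018,.025): print(s,r,d,((proj('scene',[.5076+s*r*np.cos(1.197),.2359+s*r*np.sin(1.197),.1695-d])-[220,90])*4.284).round())"
```

```text
-1 0.045 0.012 [303. 192.]
-1 0.045 0.018 [302. 198.]
-1 0.045 0.025 [302. 205.]
-1 0.052 0.012 [294. 194.]
-1 0.052 0.018 [294. 200.]
-1 0.052 0.025 [294. 207.]
1 0.045 0.012 [412. 171.]
1 0.045 0.018 [412. 177.]
1 0.045 0.025 [411. 184.]
1 0.052 0.012 [421. 169.]
1 0.052 0.018 [420. 175.]
1 0.052 0.025 [419. 182.]
```

Request:
apply_moves(increments=[{"x": 0,"y": 5,"z": 0,"ax": 0,"ay": 0,"az": 0,"grip": 0},{"x": 0,"y": 10,"z": 0,"ax": 0,"ay": 0,"az": 0,"grip": 0},{"x": 0,"y": 13,"z": 0,"ax": 0,"ay": 0,"az": 0,"grip": 0},{"x": 0,"y": 13.5,"z": 0,"ax": 0,"ay": 0,"az": 0,"grip": 0},{"x": 0,"y": 13.5,"z": 0,"ax": 0,"ay": 0,"az": 0,"grip": 0}])

```text
time_s: 22.62
eef_pos: [0.5084, 0.2355, 0.0352]
eef_rot: [-0.584, 0.585, 0.398, -0.398]
wrist_force: [0.9, 0.9, 0.3]
opening: 1.002
```

Request:
apply_moves(increments=[{"x": 0,"y": 0,"z": 0,"ax": 0,"ay": 0,"az": 0,"grip": 1},{"x": 0,"y": 0,"z": 0,"ax": 0,"ay": 0,"az": 0,"grip": 1},{"x": 0,"y": 0,"z": 0,"ax": 0,"ay": 0,"az": 0,"grip": 1},{"x": 0,"y": 0,"z": 0,"ax": 0,"ay": 0,"az": 0,"grip": 1},{"x": 0,"y": 0,"z": 0,"ax": 0,"ay": 0,"az": 0,"grip": 1}])

```text
time_s: 23.25
eef_pos: [0.5101, 0.2359, 0.038]
eef_rot: [-0.584, 0.585, 0.4, -0.396]
wrist_force: [-2.0, -1.9, 8.9]
opening: 0.714
```

```bash
python3 -c "
from h import *
st()"
```

```text
t 23.25 p [0.5101 0.2359 0.038 ] jaw 1.196 tilt [ 0.002 -1.    -0.005] F [-2.  -1.9  8.9] open 0.714
```

The open tips reach only about 12 mm ahead of the TCP, so this grip is shallow. I'll open, go lower and regrip.

Request:
apply_moves(increments=[{"x": 0,"y": 0.3,"z": 0,"ax": 0,"ay": 0,"az": 0,"grip": 0},{"x": 0,"y": 0.3,"z": 0,"ax": 0,"ay": 0,"az": 0,"grip": 0},{"x": 0,"y": 0.3,"z": 0,"ax": 0,"ay": 0,"az": 0,"grip": 0},{"x": 0,"y": 1.1,"z": 0,"ax": 0,"ay": 0,"az": 0,"grip": 0},{"x": 0,"y": 1.1,"z": 0,"ax": 0,"ay": 0,"az": 0,"grip": 0},{"x": 0,"y": 1.1,"z": 0,"ax": 0,"ay": 0,"az": 0,"grip": 1},{"x": 0,"y": 1.1,"z": 0,"ax": 0,"ay": 0,"az": 0,"grip": 1},{"x": 0,"y": 1.1,"z": 0,"ax": 0,"ay": 0,"az": 0,"grip": 1},{"x": 0,"y": 1.1,"z": 0,"ax": 0,"ay": 0,"az": 0,"grip": 1},{"x": 0,"y": 1.1,"z": 0,"ax": 0,"ay": 0,"az": 0,"grip": 1}])

```text
time_s: 24.5
eef_pos: [0.5107, 0.236, 0.0274]
eef_rot: [-0.583, 0.585, 0.4, -0.396]
wrist_force: [0.7, 0.4, 4.9]
opening: 0.727
```

```bash
python3 -c "
from h import *
st()
im=np.array(vision.camera('scene'));cv2.imwrite('pics/c11.png',cv2.resize(im[110:210,250:350,::-1],(600,600),interpolation=cv2.INTER_CUBIC))"
```

```text
t 24.5 p [0.5107 0.236  0.0274] jaw 1.196 tilt [ 0.003 -1.    -0.006] F [0.7 0.4 4.9] open 0.727
```

View pics/c11.png

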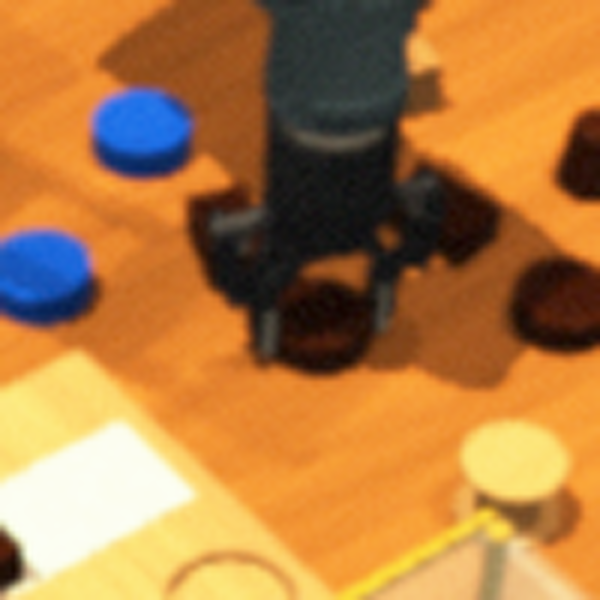

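The disc is gripped well: opening 0.727, TCP z 0.0274. I'll set it down at a free spot and regrip at right angles, so it is centred on both axes.

```bash
python3 -c "
from h import *
go(.55,.19,.06,1.196);go(.55,.19,.0285,1.196)"
```

```text
to (0.55, 0.19, 0.06, 1.196) shift cm [-2.83 -3.24 -5.36] turn [ 0.006 -0.     0.003] rows 2.0
to (0.55, 0.19, 0.0285, 1.196) shift cm [-2.84 -0.09 -5.34] turn [ 0.006 -0.     0.003] rows 1.0
```

Request:
apply_moves(increments=[{"x": 0,"y": -3.2,"z": 0,"ax": 0,"ay": 0,"az": 0,"grip": 1},{"x": -1.5,"y": -3.2,"z": -2.7,"ax": 0.006,"ay": 0,"az": 0.003,"grip": 1},{"x": -2.8,"y": -3.2,"z": -5.4,"ax": 0.006,"ay": 0,"az": 0.003,"grip": 1},{"x": -2.8,"y": -3.2,"z": -5.4,"ax": 0.006,"ay": 0,"az": 0.003,"grip": 1},{"x": -2.8,"y": -1.2,"z": -5.4,"ax": 0.006,"ay": 0,"az": 0.003,"grip": 1},{"x": -2.8,"y": -0.2,"z": -5.4,"ax": 0.006,"ay": 0,"az": 0.003,"grip": 1},{"x": -2.8,"y": -0.1,"z": -5.4,"ax": 0.006,"ay": 0,"az": 0.003,"grip": 1},{"x": -2.8,"y": -0.1,"z": -5.4,"ax": 0.006,"ay": 0,"az": 0.003,"grip": 1}])

```text
time_s: 25.55
eef_pos: [0.5493, 0.1906, 0.0274]
eef_rot: [0.585, -0.584, -0.397, 0.399]
wrist_force: [-0.9, 0.5, -0.7]
opening: 0.723
```

```bash
python3 -c "
from h import *
st();go(.55,.19,.0275,-.375)
im=np.array(vision.camera('scene'));cv2.imwrite('pics/c12.png',cv2.resize(im[120:220,230:330,::-1],(600,600),interpolation=cv2.INTER_CUBIC))"
```

```text
t 25.55 p [0.5493 0.1906 0.0274] jaw 1.197 tilt [-0.001 -1.     0.002] F [-0.9  0.5 -0.7] open 0.723
to (0.55, 0.19, 0.0275, -0.375) shift cm [-0.03 -0.01 -0.08] turn [-1.000e-03  1.572e+00 -3.000e-03] rows 9.0
```

View pics/c12.png

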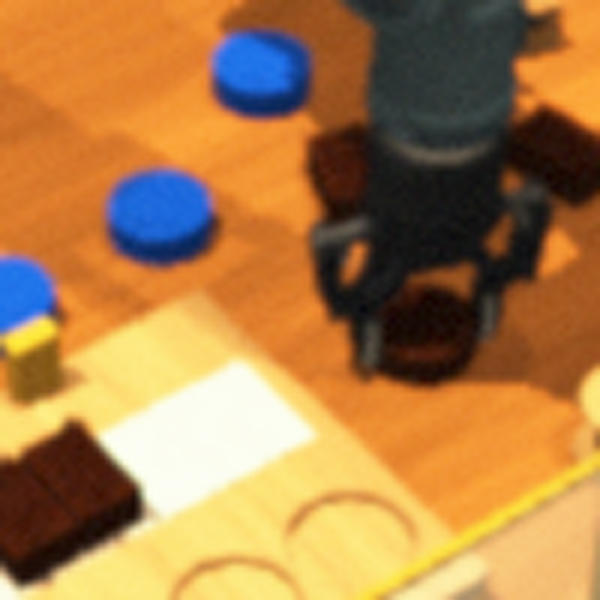

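The disc is down in clear space at (425,330). I'll open, turn a quarter and regrip.

Request:
apply_moves(increments=[{"x": 0,"y": 0,"z": 0,"ax": 0,"ay": 0,"az": 0,"grip": 0},{"x": 0,"y": 0,"z": 0,"ax": 0,"ay": 0,"az": 0,"grip": 0},{"x": 0,"y": 0,"z": 0,"ax": 0,"ay": 0,"az": 0,"grip": 0},{"x": 0,"y": 0,"z": 0,"ax": 0,"ay": 0.18,"az": 0,"grip": 0},{"x": 0,"y": 0,"z": 0,"ax": 0,"ay": 0.36,"az": 0,"grip": 0},{"x": 0,"y": 0,"z": 0,"ax": 0,"ay": 0.54,"az": 0,"grip": 0},{"x": 0,"y": 0,"z": 0,"ax": 0,"ay": 0.72,"az": 0,"grip": 0},{"x": 0,"y": 0,"z": 0,"ax": 0,"ay": 0.9,"az": 0,"grip": 0},{"x": 0,"y": 0,"z": 0,"ax": 0,"ay": 1.08,"az": 0,"grip": 0},{"x": 0,"y": 0,"z": 0,"ax": 0,"ay": 1.26,"az": 0,"grip": 0},{"x": 0,"y": 0,"z": 0,"ax": 0,"ay": 1.44,"az": 0,"grip": 0},{"x": 0,"y": 0,"z": 0,"ax": 0,"ay": 1.572,"az": 0,"grip": 0}])

```text
time_s: 27.1
eef_pos: [0.5498, 0.1906, 0.0277]
eef_rot: [-0.694, 0.694, -0.134, 0.133]
wrist_force: [-0.1, -0.0, 1.0]
opening: 0.998
```

```bash
python3 -c "
from h import *
st();go(.5493,.1906,.0275,-.375)"
```

```text
t 27.1 p [0.5498 0.1906 0.0277] jaw -0.38 tilt [-0.002 -1.    -0.001] F [-0.1 -0.   1. ] open 0.998
to (0.5493, 0.1906, 0.0275, -0.375) shift cm [-0.04  0.02 -0.02] turn [ 0.001 -0.005 -0.002] rows 1.0
```

Request:
apply_moves(increments=[{"x": 0,"y": 0,"z": 0,"ax": 0,"ay": 0,"az": 0,"grip": 1},{"x": 0,"y": 0,"z": 0,"ax": 0,"ay": 0,"az": 0,"grip": 1},{"x": 0,"y": 0,"z": 0,"ax": 0,"ay": 0,"az": 0,"grip": 1},{"x": 0,"y": 0,"z": 0,"ax": 0,"ay": 0,"az": 0,"grip": 1},{"x": 0,"y": 0,"z": 0,"ax": 0,"ay": 0,"az": 0,"grip": 1}])

```text
time_s: 27.72
eef_pos: [0.5504, 0.1907, 0.0284]
eef_rot: [0.694, -0.694, 0.133, -0.133]
wrist_force: [-0.0, 0.0, 5.6]
opening: 0.722
```

```bash
python3 -c "
from h import *
st();x,y=well(2);print(x,y);go(x,y,.13,Y);go(x,y,.06,Y)"
```

```text
t 27.73 p [0.5504 0.1907 0.0284] jaw -0.379 tilt [-0.001 -1.     0.   ] F [-0.   0.   5.6] open 0.722
0.6556244579280746 0.05059018633549062
to (np.float64(0.6556244579280746), np.float64(0.05059018633549062), 0.13, -0.022) shift cm [ 14.96 -10.17  -9.12] turn [-0.    -0.357 -0.001] rows 4.0
to (np.float64(0.6556244579280746), np.float64(0.05059018633549062), 0.06, -0.022) shift cm [14.96 -3.17 -9.12] turn [-0.    -0.357 -0.001] rows 3.0
```

```bash
cat >> h.py <<'E'
def rect(cam,x0,x1,y0,y1,z,res=.0005):
    im=np.array(vision.camera(cam));xs=np.arange(x1,x0,-res);ys=np.arange(y1,y0,-res)
    X,Yy=np.meshgrid(xs,ys,indexing="ij");p=vision.camera_params(cam)
    P=np.stack([X,Yy,np.full_like(X,z)],-1)@np.array(p["R"]).T+np.array(p["t"]);u=P@np.array(p["intrinsics"]).T;u=u/u[...,2:]
    return cv2.remap(im,u[...,0].astype(np.float32),u[...,1].astype(np.float32),cv2.INTER_CUBIC)
E
python3 - <<'E'
from h import *
for c in("top","scene"):
    r=rect(c,.44,.73,-.16,.12,.036)[:,:,::-1].copy()
    px=lambda x,y:(int(round((.12-y)/.0005)),int(round((.73-x)/.0005)))
    for k in range(3): cv2.circle(r,px(*well(k)),68,(255,0,0),1)
    P=np.array([px(*(S+np.array([a*np.cos(Y)-b*np.sin(Y),a*np.sin(Y)+b*np.cos(Y)]))) for a,b in((-.035,-.105),(.035,-.105),(.035,.105),(-.035,.105))])
    cv2.polylines(r,[P],True,(255,0,0),1)
    P=np.array([px(*(S+np.array([a*np.cos(Y)-b*np.sin(Y),a*np.sin(Y)+b*np.cos(Y)]))) for a,b in((-.093,-.12),(.167,-.12),(.167,.12),(-.093,.12))])
    cv2.polylines(r,[P],True,(0,0,255),1)
    cv2.imwrite(f"pics/r_{c}.png",r)
E
```

```text
(no output)
```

View pics/r_top.png

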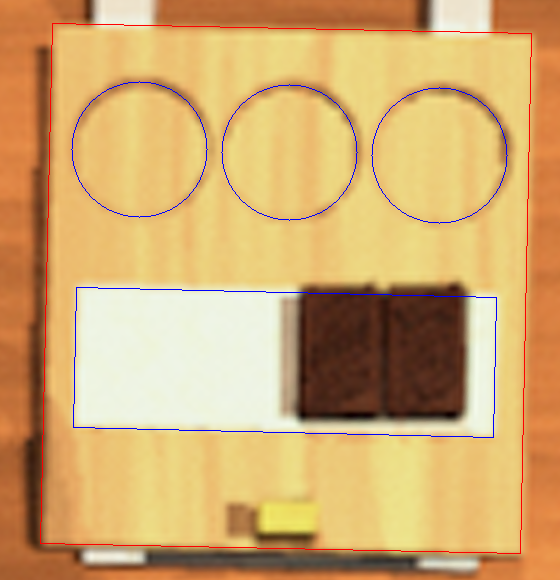

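View pics/r_scene.png

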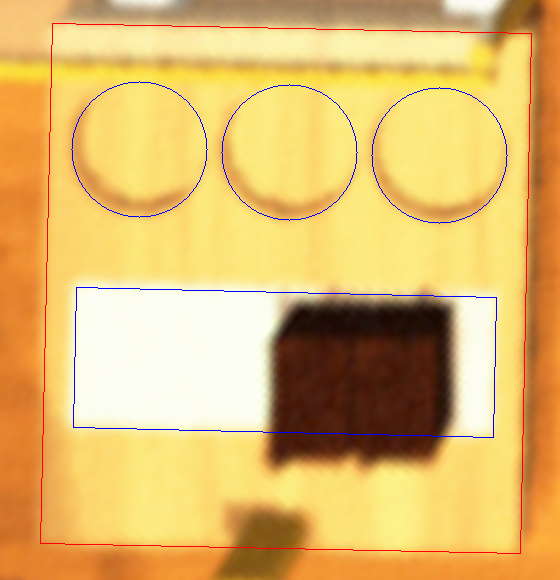

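Both rectified views match the carriage model to about 1 mm: strip, wells and board outline all agree. I'll carry the disc to the left well.

Request:
apply_moves(increments=[{"x": 0,"y": -4,"z": 0,"ax": 0,"ay": 0,"az": 0,"grip": 1},{"x": 0,"y": -9,"z": 0,"ax": 0,"ay": 0,"az": 0,"grip": 1},{"x": 5,"y": -10.2,"z": -3,"ax": 0,"ay": -0.12,"az": 0,"grip": 1},{"x": 9,"y": -10.2,"z": -5.5,"ax": 0,"ay": -0.24,"az": 0,"grip": 1},{"x": 13,"y": -10.2,"z": -8,"ax": 0,"ay": -0.357,"az": 0,"grip": 1},{"x": 15,"y": -10.2,"z": -9.1,"ax": 0,"ay": -0.357,"az": 0,"grip": 1},{"x": 15,"y": -10.2,"z": -9.1,"ax": 0,"ay": -0.357,"az": 0,"grip": 1},{"x": 15,"y": -6,"z": -9.1,"ax": 0,"ay": -0.357,"az": 0,"grip": 1},{"x": 15,"y": -4.5,"z": -9.1,"ax": 0,"ay": -0.357,"az": 0,"grip": 1},{"x": 15,"y": -4.5,"z": -9.1,"ax": 0,"ay": -0.357,"az": 0,"grip": 1}])

```text
time_s: 29.08
eef_pos: [0.6542, 0.0519, 0.0716]
eef_rot: [0.707, -0.707, 0.009, -0.006]
wrist_force: [-0.4, 0.8, -0.7]
opening: 0.722
```

```bash
python3 -c "
from h import *
st();x,y=well(2);go(x,y,.0575,Y)
im=np.array(vision.camera('scene'));cv2.imwrite('pics/c13.png',cv2.resize(im[140:260,180:330,::-1],(750,600),interpolation=cv2.INTER_CUBIC))"
```

```text
t 29.07 p [0.6542 0.0519 0.0716] jaw -0.021 tilt [-0.005 -1.     0.001] F [-0.4  0.8 -0.7] open 0.722
to (np.float64(0.6556244579280746), np.float64(0.05059018633549062), 0.0575, -0.022) shift cm [ 0.15  1.41 -0.13] turn [-0.001  0.001 -0.005] rows 1.0
```

View pics/c13.png

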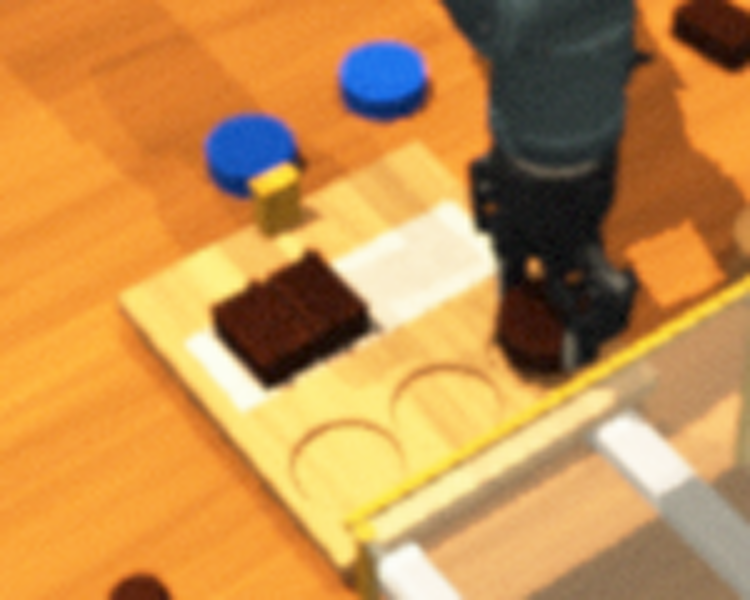

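The disc is held just above the left well (540,330). I'll correct by 1.5 mm sideways and lower.

Request:
apply_moves(increments=[{"x": 0.15,"y": 0,"z": -0.13,"ax": 0,"ay": 0,"az": -0.005,"grip": 1},{"x": 0.15,"y": 0,"z": -0.13,"ax": 0,"ay": 0,"az": -0.005,"grip": 1},{"x": 0.15,"y": 0.6,"z": -0.13,"ax": 0,"ay": 0,"az": -0.005,"grip": 1},{"x": 0.15,"y": 1,"z": -0.13,"ax": 0,"ay": 0,"az": -0.005,"grip": 1},{"x": 0.15,"y": 1.3,"z": -0.13,"ax": 0,"ay": 0,"az": -0.005,"grip": 1},{"x": 0.15,"y": 1.4,"z": -0.13,"ax": 0,"ay": 0,"az": -0.005,"grip": 1}])

```text
time_s: 29.88
eef_pos: [0.6568, 0.0503, 0.0587]
eef_rot: [0.707, -0.707, 0.007, -0.008]
wrist_force: [-0.1, 0.2, -1.4]
opening: 0.727
```

```bash
python3 -c "
from h import *
st()"
```

```text
t 29.88 p [0.6568 0.0503 0.0587] jaw -0.021 tilt [ 0.003 -1.     0.   ] F [-0.1  0.2 -1.4] open 0.727
```

There's no contact force and the disc's underside is at about 30 mm, inside the well. I'll release.

Request:
apply_moves(increments=[{"x": -0.08,"y": 0.1,"z": 0,"ax": 0,"ay": 0,"az": 0,"grip": 1},{"x": -0.08,"y": 0.15,"z": 0,"ax": 0,"ay": 0,"az": 0,"grip": 0.2},{"x": -0.08,"y": 0.15,"z": 0,"ax": 0,"ay": 0,"az": 0,"grip": 0},{"x": -0.08,"y": 0.15,"z": 0,"ax": 0,"ay": 0,"az": 0,"grip": 0},{"x": -0.08,"y": -4,"z": 0,"ax": 0,"ay": 0,"az": 0,"grip": 0},{"x": -0.08,"y": -9,"z": 0,"ax": 0,"ay": 0,"az": 0,"grip": 0}])

```text
time_s: 30.62
eef_pos: [0.6547, 0.0503, 0.1484]
eef_rot: [0.707, -0.707, 0.008, -0.007]
wrist_force: [0.6, 0.1, 0.2]
opening: 1.0
```

```bash
python3 -c "
from h import *
st();go(.418,.242,.16,2.74)"
```

```text
t 30.62 p [0.6547 0.0503 0.1484] jaw -0.021 tilt [-0.    -1.     0.001] F [0.6 0.1 0.2] open 1.0
to (0.418, 0.242, 0.16, -0.402) shift cm [-24.07  -1.14  18.66] turn [-0.001  0.38  -0.   ] rows 5.0
```

Now to block B2.

Request:
apply_moves(increments=[{"x": -5,"y": -1.1,"z": 3.8,"ax": 0,"ay": 0.05,"az": 0,"grip": 0},{"x": -10,"y": -1.1,"z": 7.6,"ax": 0,"ay": 0.15,"az": 0,"grip": 0},{"x": -15,"y": -1.1,"z": 11.5,"ax": 0,"ay": 0.25,"az": 0,"grip": 0},{"x": -20,"y": -1.1,"z": 15.4,"ax": 0,"ay": 0.35,"az": 0,"grip": 0},{"x": -24,"y": -1.1,"z": 18.6,"ax": 0,"ay": 0.38,"az": 0,"grip": 0},{"x": -24,"y": -1.1,"z": 18.6,"ax": 0,"ay": 0.38,"az": 0,"grip": 0},{"x": -24,"y": -1.1,"z": 18.6,"ax": 0,"ay": 0.38,"az": 0,"grip": 0}])

```text
time_s: 31.5
eef_pos: [0.4194, 0.2414, 0.1602]
eef_rot: [0.693, -0.693, 0.14, -0.141]
wrist_force: [0.7, -0.1, -0.2]
opening: 0.998
```

```bash
python3 -c "
from h import *
st();go(.418,.242,.031,2.74);survey('disc',z0=.028,box=(.62,.7,-.12,.1));survey('block',cams=('scene',),box=(.3,.55,.1,.4))
im=np.array(vision.camera('scene'));cv2.imwrite('pics/c14.png',cv2.resize(im[110:260,200:390,::-1],(760,600),interpolation=cv2.INTER_CUBIC))"
```

```text
t 31.5 p [0.4194 0.2414 0.1602] jaw -0.4 tilt [ 0.001 -1.     0.001] F [ 0.7 -0.1 -0.2] open 0.998
to (0.418, 0.242, 0.031, -0.402) shift cm [-0.16 12.92 -0.02] turn [-0.001  0.001  0.001] rows 3.0
top disc 0.69 [244.0, 164.0, 20.0, 20.0] xy [0.655  0.0505] yaw 0.16 res 0.07 rgb [69. 34. 21.]
scene disc 0.78 [288.0, 209.0, 24.0, 19.0] xy [0.6544 0.0531] yaw 0.002 res 0.034 rgb [89. 43. 19.]
scene block 0.75 [289.0, 149.0, 16.0, 18.0] xy [0.419  0.2453] yaw 2.595 res 0.065 rgb [61. 25. 10.]
scene block 0.46 [323.0, 147.0, 22.0, 20.0] xy [0.4831 0.3648] yaw 0.121 res 0.009 rgb [58. 27. 11.]
```

View pics/c14.png

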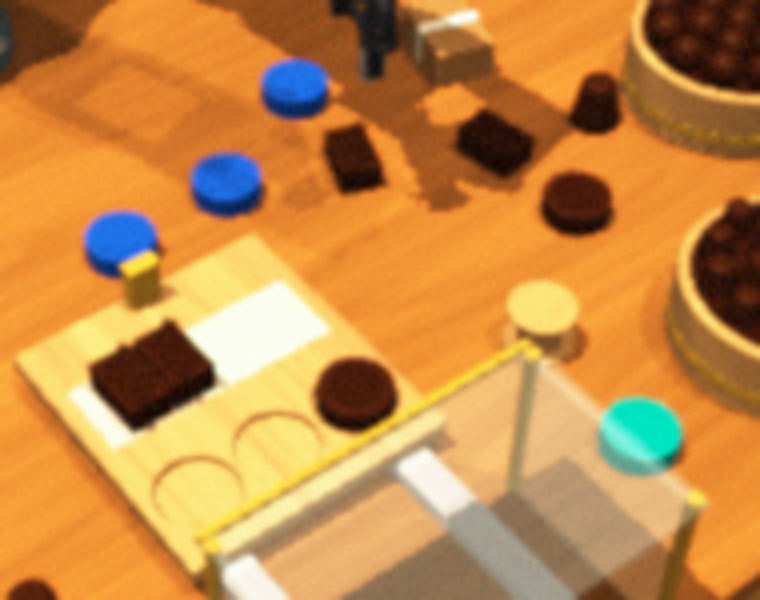

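The disc is seated flat in the left well at crop (357,393), fitted within 1 mm. Block B2, at crop (353,157), is under the gripper, so I'll pick it.

Request:
apply_moves(increments=[{"x": -0.1,"y": 5,"z": 0,"ax": 0,"ay": 0,"az": 0,"grip": 0},{"x": -0.1,"y": 10,"z": 0,"ax": 0,"ay": 0,"az": 0,"grip": 0},{"x": -0.1,"y": 12.5,"z": 0,"ax": 0,"ay": 0,"az": 0,"grip": 0},{"x": -0.1,"y": 12.9,"z": 0,"ax": 0,"ay": 0,"az": 0,"grip": 0},{"x": -0.1,"y": 12.9,"z": 0,"ax": 0,"ay": 0,"az": 0,"grip": 1},{"x": -0.1,"y": 12.9,"z": 0,"ax": 0,"ay": 0,"az": 0,"grip": 1},{"x": -0.1,"y": 12.9,"z": 0,"ax": 0,"ay": 0,"az": 0,"grip": 1},{"x": -0.1,"y": 12.9,"z": 0,"ax": 0,"ay": 0,"az": 0,"grip": 1},{"x": -0.1,"y": 12.9,"z": 0,"ax": 0,"ay": 0,"az": 0,"grip": 1}])

```text
time_s: 33.17
eef_pos: [0.4193, 0.2421, 0.0321]
eef_rot: [0.694, -0.692, 0.14, -0.142]
wrist_force: [-0.5, -0.7, 7.7]
opening: 0.712
```

```bash
python3 -c "
from h import *
st();x,y=slot(.023);go(x,y,.15,Y);go(x,y,.072,Y)"
```

```text
t 33.17 p [0.4193 0.2421 0.0321] jaw -0.402 tilt [ 0.002 -1.     0.002] F [-0.5 -0.7  7.7] open 0.712
to (np.float64(0.5495059591836545), np.float64(0.0008944342244917095), 0.15, -0.022) shift cm [ 21.44 -11.8  -17.08] turn [-0.002 -0.38   0.002] rows 5.0
to (np.float64(0.5495059591836545), np.float64(0.0008944342244917095), 0.072, -0.022) shift cm [ 21.42  -4.   -17.1 ] turn [-0.002 -0.38   0.002] rows 5.0
```

Request:
apply_moves(increments=[{"x": 0,"y": -5,"z": 0,"ax": 0,"ay": 0,"az": 0,"grip": 1},{"x": 0,"y": -10,"z": 0,"ax": 0,"ay": 0,"az": 0,"grip": 1},{"x": 4,"y": -11.8,"z": -3.5,"ax": 0,"ay": -0.1,"az": 0,"grip": 1},{"x": 8,"y": -11.8,"z": -7,"ax": 0,"ay": -0.2,"az": 0,"grip": 1},{"x": 12,"y": -11.8,"z": -10,"ax": 0,"ay": -0.3,"az": 0,"grip": 1},{"x": 16,"y": -11.8,"z": -13,"ax": 0,"ay": -0.38,"az": 0,"grip": 1},{"x": 20,"y": -11.8,"z": -16,"ax": 0,"ay": -0.38,"az": 0,"grip": 1},{"x": 21.4,"y": -11.8,"z": -17.1,"ax": 0,"ay": -0.38,"az": 0,"grip": 1},{"x": 21.4,"y": -11.8,"z": -17.1,"ax": 0,"ay": -0.38,"az": 0,"grip": 1},{"x": 21.4,"y": -7,"z": -17.1,"ax": 0,"ay": -0.38,"az": 0,"grip": 1},{"x": 21.4,"y": -4.5,"z": -17.1,"ax": 0,"ay": -0.38,"az": 0,"grip": 1},{"x": 21.4,"y": -4.5,"z": -17.1,"ax": 0,"ay": -0.38,"az": 0,"grip": 1}])

```text
time_s: 34.67
eef_pos: [0.5465, 0.003, 0.0749]
eef_rot: [0.708, -0.706, 0.008, -0.006]
wrist_force: [-0.1, 0.3, -1.0]
opening: 0.708
```

```bash
python3 -c "
from h import *
st();x,y=slot(.023);go(x,y,.0685,Y)
im=np.array(vision.camera('scene'));cv2.imwrite('pics/c15.png',cv2.resize(im[140:260,180:330,::-1],(750,600),interpolation=cv2.INTER_CUBIC))"
```

```text
t 34.67 p [0.5465 0.003  0.0749] jaw -0.02 tilt [-0.003 -1.     0.003] F [-0.1  0.3 -1. ] open 0.708
to (np.float64(0.5495059591836545), np.float64(0.0008944342244917095), 0.0685, -0.022) shift cm [ 0.31  0.64 -0.21] turn [-0.003  0.002 -0.003] rows 1.0
```

View pics/c15.png

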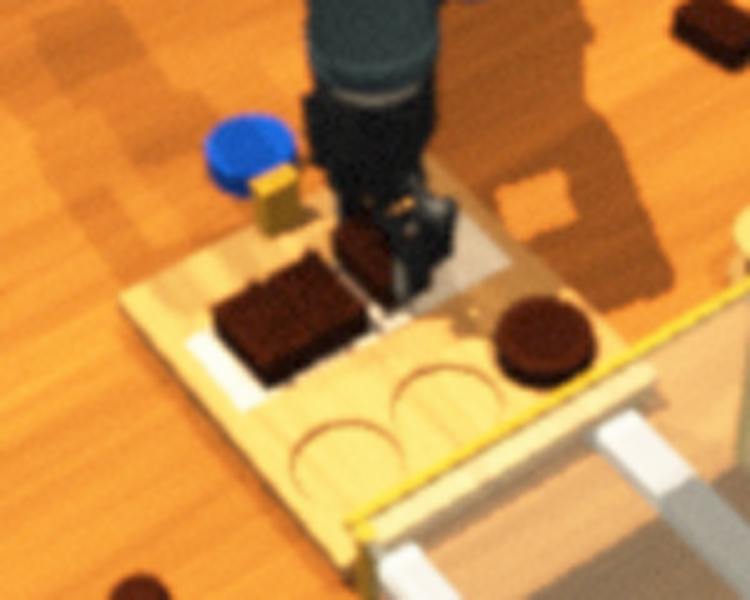

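The third block hangs beside the pair at (370,250), so I'll correct, lower, release and lift.

Request:
apply_moves(increments=[{"x": 0.25,"y": 0,"z": -0.2,"ax": -0.003,"ay": 0,"az": -0.003,"grip": 1},{"x": 0.25,"y": 0.4,"z": -0.2,"ax": -0.003,"ay": 0,"az": -0.003,"grip": 1},{"x": 0.25,"y": 0.65,"z": -0.2,"ax": -0.003,"ay": 0,"az": -0.003,"grip": 1},{"x": 0.25,"y": 0.7,"z": -0.2,"ax": -0.003,"ay": 0,"az": -0.003,"grip": 1},{"x": 0.25,"y": 0.7,"z": -0.2,"ax": -0.003,"ay": 0,"az": -0.003,"grip": 0.2},{"x": 0.25,"y": 0.7,"z": -0.2,"ax": -0.003,"ay": 0,"az": -0.003,"grip": 0},{"x": 0.25,"y": 0.7,"z": -0.2,"ax": -0.003,"ay": 0,"az": -0.003,"grip": 0},{"x": 0.25,"y": -4,"z": -0.2,"ax": -0.003,"ay": 0,"az": -0.003,"grip": 0},{"x": 0.25,"y": -9,"z": -0.2,"ax": -0.003,"ay": 0,"az": -0.003,"grip": 0}])

```text
time_s: 35.85
eef_pos: [0.5498, 0.0003, 0.167]
eef_rot: [-0.707, 0.707, -0.007, 0.007]
wrist_force: [0.8, -1.0, 0.5]
opening: 0.998
```

```bash
python3 -c "
from h import *
st();go(.482,.361,.16,.12)"
```

```text
t 35.85 p [5.498e-01 3.000e-04 1.670e-01] jaw -0.02 tilt [ 0.001 -1.    -0.   ] F [ 0.8 -1.   0.5] open 0.998
to (0.482, 0.361, 0.16, 0.12) shift cm [-7.51  0.69 35.92] turn [ 0.    -0.14   0.001] rows 6.0
```

Request:
apply_moves(increments=[{"x": -1,"y": 0.7,"z": 5,"ax": 0,"ay": -0.02,"az": 0,"grip": 0},{"x": -2,"y": 0.7,"z": 10,"ax": 0,"ay": -0.05,"az": 0,"grip": 0},{"x": -3.5,"y": 0.7,"z": 16,"ax": 0,"ay": -0.08,"az": 0,"grip": 0},{"x": -5,"y": 0.7,"z": 22,"ax": 0,"ay": -0.12,"az": 0,"grip": 0},{"x": -6,"y": 0.7,"z": 28,"ax": 0,"ay": -0.14,"az": 0,"grip": 0},{"x": -7,"y": 0.7,"z": 33,"ax": 0,"ay": -0.14,"az": 0,"grip": 0},{"x": -7.5,"y": 0.7,"z": 35.8,"ax": 0,"ay": -0.14,"az": 0,"grip": 0},{"x": -7.5,"y": 0.7,"z": 35.8,"ax": 0,"ay": -0.14,"az": 0,"grip": 0},{"x": -7.5,"y": 0.7,"z": 35.8,"ax": 0,"ay": -0.14,"az": 0,"grip": 0}])

```text
time_s: 36.98
eef_pos: [0.482, 0.3591, 0.1597]
eef_rot: [-0.706, 0.706, 0.043, -0.042]
wrist_force: [0.0, 0.1, 1.0]
opening: 1.001
```

```bash
python3 -c "
from h import *
st();go(.482,.36,.031,.12);survey('block',z0=.036,box=(.5,.6,-.12,.1));survey('block',cams=('scene',),box=(.4,.55,.3,.4))
im=np.array(vision.camera('scene'));cv2.imwrite('pics/c16.png',cv2.resize(im[110:260,200:390,::-1],(760,600),interpolation=cv2.INTER_CUBIC))"
```

```text
t 36.98 p [0.482  0.3591 0.1597] jaw 0.12 tilt [ 0.001 -1.    -0.001] F [0.  0.1 1. ] open 1.001
to (0.482, 0.36, 0.031, 0.12) shift cm [-0.   12.87  0.1 ] turn [ 0.001 -0.     0.001] rows 3.0
top block 0.75 [290.0, 200.0, 12.0, 26.0] xy [ 0.5478 -0.0927] yaw 3.129 res 0.013 rgb [88. 56. 39.]
top block 0.65 [278.0, 202.0, 15.0, 18.0] xy [ 0.5496 -0.0473] yaw 3.129 res 0.033 rgb [74. 40. 25.]
top block 0.65 [258.0, 198.0, 16.0, 30.0] xy [ 0.5507 -0.0008] yaw 3.103 res 0.008 rgb [79. 45. 30.]
scene block 0.76 [232.0, 209.0, 17.0, 20.0] xy [ 0.5503 -0.0893] yaw 3.109 res 0.022 rgb [75. 38. 20.]
scene block 0.6 [242.0, 199.0, 18.0, 25.0] xy [ 0.5489 -0.0436] yaw 2.944 res 0.094 rgb [72. 32. 15.]
scene block 0.55 [256.0, 194.0, 25.0, 26.0] xy [0.5519 0.0041] yaw 3.123 res 0.005 rgb [94. 59. 36.]
scene block 0.7 [326.0, 146.0, 21.0, 16.0] xy [0.484  0.3644] yaw 0.067 res 0.048 rgb [61. 26. 11.]
```

View pics/c16.png

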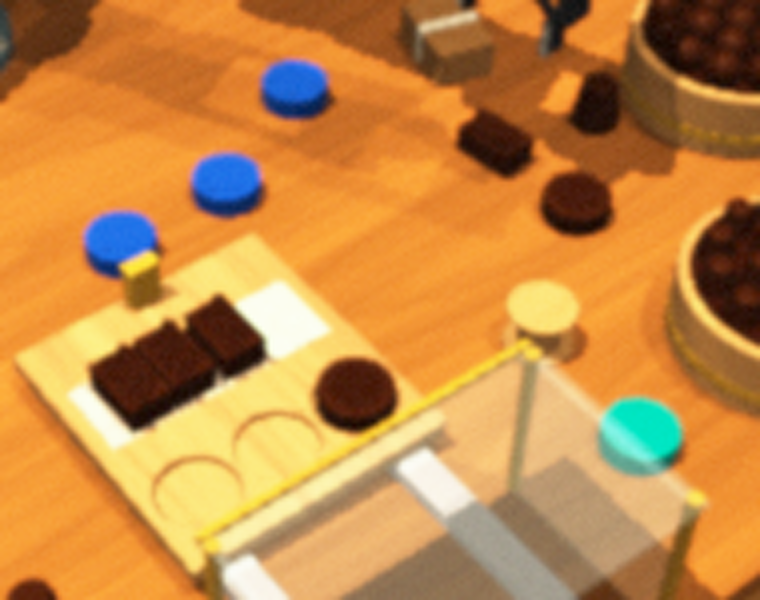

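Three blocks now stand in a row at pitches of about 46 mm. The gripper is above the fourth, at crop (495,143).

Request:
apply_moves(increments=[{"x": 0,"y": 5,"z": 0.1,"ax": 0,"ay": 0,"az": 0,"grip": 0},{"x": 0,"y": 10,"z": 0.1,"ax": 0,"ay": 0,"az": 0,"grip": 0},{"x": 0,"y": 12.5,"z": 0.1,"ax": 0,"ay": 0,"az": 0,"grip": 0},{"x": 0,"y": 12.9,"z": 0.1,"ax": 0,"ay": 0,"az": 0,"grip": 0},{"x": 0,"y": 12.9,"z": 0.1,"ax": 0,"ay": 0,"az": 0,"grip": 1},{"x": 0,"y": 12.9,"z": 0.1,"ax": 0,"ay": 0,"az": 0,"grip": 1},{"x": 0,"y": 12.9,"z": 0.1,"ax": 0,"ay": 0,"az": 0,"grip": 1},{"x": 0,"y": 12.9,"z": 0.1,"ax": 0,"ay": 0,"az": 0,"grip": 1},{"x": 0,"y": 12.9,"z": 0.1,"ax": 0,"ay": 0,"az": 0,"grip": 1}])

```text
time_s: 38.8
eef_pos: [0.4834, 0.3615, 0.0328]
eef_rot: [0.706, -0.705, -0.044, 0.041]
wrist_force: [0.3, 0.3, 7.1]
opening: 0.708
```

```bash
python3 -c "
from h import *
st();x,y=slot(.069);go(x,y,.15,Y);go(x,y,.072,Y)"
```

```text
t 38.8 p [0.4834 0.3615 0.0328] jaw 0.12 tilt [ 0.004 -1.     0.001] F [0.3 0.3 7.1] open 0.708
to (np.float64(0.5505178775509634), np.float64(0.046883302673475145), 0.15, -0.022) shift cm [  2.95 -11.74 -32.02] turn [-0.001  0.142  0.004] rows 6.0
to (np.float64(0.5505178775509634), np.float64(0.046883302673475145), 0.072, -0.022) shift cm [  2.92  -3.94 -32.03] turn [-0.001  0.142  0.004] rows 6.0
```

Request:
apply_moves(increments=[{"x": 0,"y": -5,"z": 0,"ax": 0,"ay": 0,"az": 0,"grip": 1},{"x": 0,"y": -10,"z": 0,"ax": 0,"ay": 0,"az": 0,"grip": 1},{"x": 0.5,"y": -11.7,"z": -6,"ax": 0,"ay": 0.03,"az": 0.004,"grip": 1},{"x": 1,"y": -11.7,"z": -12,"ax": 0,"ay": 0.06,"az": 0.004,"grip": 1},{"x": 1.5,"y": -11.7,"z": -18,"ax": 0,"ay": 0.1,"az": 0.004,"grip": 1},{"x": 2,"y": -11.7,"z": -24,"ax": 0,"ay": 0.142,"az": 0.004,"grip": 1},{"x": 2.7,"y": -11.7,"z": -29,"ax": 0,"ay": 0.142,"az": 0.004,"grip": 1},{"x": 2.95,"y": -11.7,"z": -31.8,"ax": 0,"ay": 0.142,"az": 0.004,"grip": 1},{"x": 2.95,"y": -11.7,"z": -31.8,"ax": 0,"ay": 0.142,"az": 0.004,"grip": 1},{"x": 2.95,"y": -7,"z": -31.9,"ax": 0,"ay": 0.142,"az": 0.004,"grip": 1},{"x": 2.95,"y": -4.5,"z": -31.9,"ax": 0,"ay": 0.142,"az": 0.004,"grip": 1},{"x": 2.95,"y": -4.5,"z": -31.9,"ax": 0,"ay": 0.142,"az": 0.004,"grip": 1}])

```text
time_s: 40.3
eef_pos: [0.5484, 0.0496, 0.0756]
eef_rot: [0.708, -0.706, 0.009, -0.006]
wrist_force: [-0.1, -0.1, -1.0]
opening: 0.708
```

```bash
python3 -c "
from h import *
st();x,y=slot(.070);go(x,y,.0688,Y)
im=np.array(vision.camera('scene'));cv2.imwrite('pics/c17.png',cv2.resize(im[140:260,180:330,::-1],(750,600),interpolation=cv2.INTER_CUBIC))"
```

```text
t 40.3 p [0.5484 0.0496 0.0756] jaw -0.021 tilt [-0.005 -1.     0.002] F [-0.1 -0.1 -1. ] open 0.708
to (np.float64(0.5505398757763397), np.float64(0.04788306068323565), 0.0688, -0.022) shift cm [ 0.23  0.68 -0.16] turn [-0.002  0.001 -0.005] rows 1.0
```

View pics/c17.png

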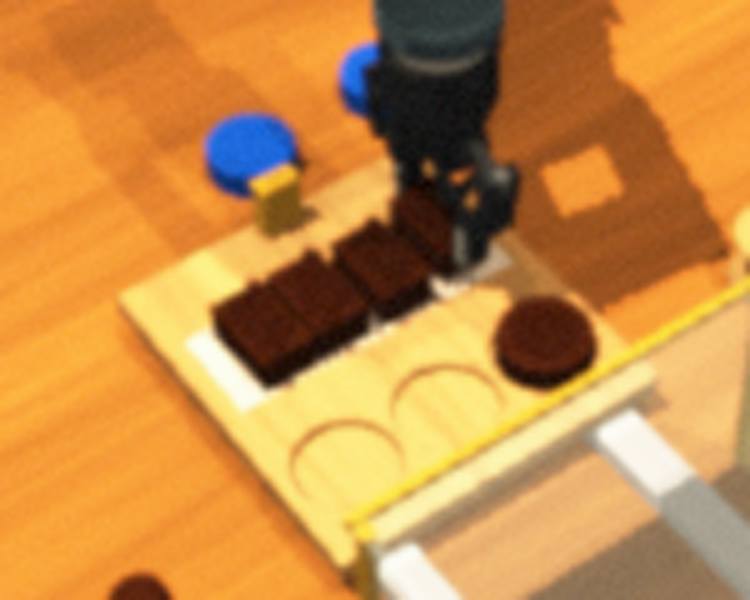

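The fourth block hangs at (425,225), clear of the third, so I'll close in a little, lower and release.

Request:
apply_moves(increments=[{"x": 0.2,"y": 0,"z": -0.35,"ax": -0.002,"ay": 0,"az": -0.005,"grip": 1},{"x": 0.2,"y": 0.4,"z": -0.35,"ax": -0.002,"ay": 0,"az": -0.005,"grip": 1},{"x": 0.2,"y": 0.68,"z": -0.35,"ax": -0.002,"ay": 0,"az": -0.005,"grip": 1},{"x": 0.2,"y": 0.72,"z": -0.35,"ax": -0.002,"ay": 0,"az": -0.005,"grip": 1},{"x": 0.2,"y": 0.72,"z": -0.35,"ax": -0.002,"ay": 0,"az": -0.005,"grip": 0.2},{"x": 0.2,"y": 0.72,"z": -0.35,"ax": -0.002,"ay": 0,"az": -0.005,"grip": 0},{"x": 0.2,"y": 0.72,"z": -0.35,"ax": -0.002,"ay": 0,"az": -0.005,"grip": 0},{"x": 0.2,"y": -4,"z": -0.35,"ax": -0.002,"ay": 0,"az": -0.005,"grip": 0},{"x": 0.2,"y": -9,"z": -0.35,"ax": -0.002,"ay": 0,"az": -0.005,"grip": 0}])

```text
time_s: 41.48
eef_pos: [0.5512, 0.0456, 0.1676]
eef_rot: [-0.707, 0.707, -0.007, 0.008]
wrist_force: [1.3, 0.2, 0.4]
opening: 1.002
```

```bash
python3 -c "
from h import *
st();go(.584,.3645,.16,1.2)"
```

```text
t 41.48 p [0.5512 0.0456 0.1676] jaw -0.021 tilt [ 0.001 -1.    -0.   ] F [1.3 0.2 0.4] open 1.002
to (0.584, 0.3645, 0.16, 1.2) shift cm [ 2.6   0.76 31.95] turn [ 1.000e-03 -1.221e+00  1.000e-03] rows 7.0
```

Request:
apply_moves(increments=[{"x": 0.5,"y": 0.7,"z": 5,"ax": 0,"ay": -0.18,"az": 0,"grip": 0},{"x": 1,"y": 0.7,"z": 10,"ax": 0,"ay": -0.36,"az": 0,"grip": 0},{"x": 1.5,"y": 0.7,"z": 15,"ax": 0,"ay": -0.54,"az": 0,"grip": 0},{"x": 2,"y": 0.7,"z": 20,"ax": 0,"ay": -0.72,"az": 0,"grip": 0},{"x": 2.6,"y": 0.7,"z": 25,"ax": 0,"ay": -0.9,"az": 0,"grip": 0},{"x": 2.6,"y": 0.7,"z": 30,"ax": 0,"ay": -1.06,"az": 0,"grip": 0},{"x": 2.6,"y": 0.7,"z": 32,"ax": 0,"ay": -1.22,"az": 0,"grip": 0},{"x": 2.6,"y": 0.7,"z": 32,"ax": 0,"ay": -1.22,"az": 0,"grip": 0},{"x": 2.6,"y": 0.7,"z": 32,"ax": 0,"ay": -1.22,"az": 0,"grip": 0}])

```text
time_s: 42.6
eef_pos: [0.584, 0.3641, 0.1604]
eef_rot: [-0.584, 0.585, 0.398, -0.398]
wrist_force: [-0.4, 0.0, -0.8]
opening: 1.004
```

```bash
python3 -c "
from h import *
st();survey('block',z0=.036,box=(.5,.6,-.12,.12),cams=('top',));survey('disc',cams=('scene',),box=(.4,.7,.2,.4));go(.584,.3645,.0265,1.2)
im=np.array(vision.camera('scene'));cv2.imwrite('pics/c18.png',cv2.resize(im[110:260,200:390,::-1],(760,600),interpolation=cv2.INTER_CUBIC))"
```

```text
t 42.6 p [0.584  0.3641 0.1604] jaw 1.195 tilt [-0.001 -1.    -0.001] F [-0.4  0.  -0.8] open 1.004
top block 0.6 [277.0, 198.0, 10.0, 19.0] xy [ 0.5491 -0.0488] yaw 3.128 res 0.002 rgb [77. 44. 28.]
top block 0.6 [244.0, 196.0, 11.0, 24.0] xy [0.5517 0.0445] yaw 3.112 res 0.004 rgb [80. 46. 31.]
top block 0.54 [260.0, 197.0, 14.0, 30.0] xy [ 5.508e-01 -5.000e-04] yaw 3.09 res 0.018 rgb [77. 43. 28.]
top block 0.53 [290.0, 198.0, 13.0, 22.0] xy [ 0.5486 -0.0904] yaw 0.006 res 0.021 rgb [78. 44. 29.]
scene disc 0.5 [344.0, 161.0, 13.0, 19.0] xy [0.5867 0.367 ] yaw 0.071 res 0.007 rgb [66. 29. 12.]
to (0.584, 0.3645, 0.0265, 1.2) shift cm [-0.03 13.42  0.02] turn [ 0.001 -0.002  0.   ] rows 3.0
```

View pics/c18.png

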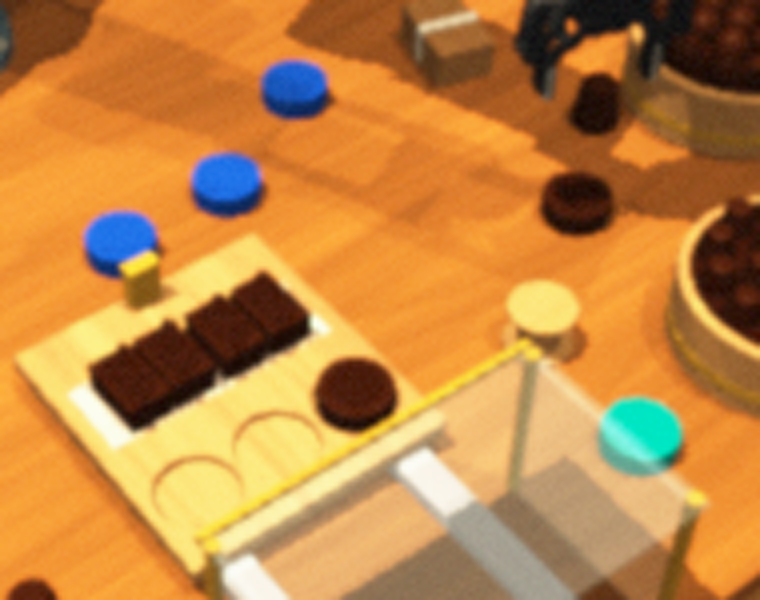

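All four blocks stand in one row, and the second brown disc (577,203) lies free under the gripper. I'll go down and grip it along the first axis.

Request:
apply_moves(increments=[{"x": 0,"y": 5,"z": 0,"ax": 0,"ay": 0,"az": 0,"grip": 0},{"x": 0,"y": 10,"z": 0,"ax": 0,"ay": 0,"az": 0,"grip": 0},{"x": 0,"y": 13,"z": 0,"ax": 0,"ay": 0,"az": 0,"grip": 0},{"x": 0,"y": 13.4,"z": 0,"ax": 0,"ay": 0,"az": 0,"grip": 0},{"x": 0,"y": 13.4,"z": 0,"ax": 0,"ay": 0,"az": 0,"grip": 0},{"x": 0,"y": 13.4,"z": 0,"ax": 0,"ay": 0,"az": 0,"grip": 1},{"x": 0,"y": 13.4,"z": 0,"ax": 0,"ay": 0,"az": 0,"grip": 1},{"x": 0,"y": 13.4,"z": 0,"ax": 0,"ay": 0,"az": 0,"grip": 1},{"x": 0,"y": 13.4,"z": 0,"ax": 0,"ay": 0,"az": 0,"grip": 1},{"x": 0,"y": 13.4,"z": 0,"ax": 0,"ay": 0,"az": 0,"grip": 1}])

```text
time_s: 44.35
eef_pos: [0.586, 0.3656, 0.0296]
eef_rot: [-0.583, 0.585, 0.401, -0.397]
wrist_force: [-0.7, -0.0, 6.4]
opening: 0.721
```

```bash
python3 -c "
from h import *
st()"
```

```text
t 44.35 p [0.586  0.3656 0.0296] jaw 1.198 tilt [ 0.003 -1.    -0.004] F [-0.7 -0.   6.4] open 0.721
```

Request:
apply_moves(increments=[{"x": 0,"y": 0.1,"z": 0,"ax": 0,"ay": 0,"az": 0,"grip": 0},{"x": 0,"y": 0.1,"z": 0,"ax": 0,"ay": 0,"az": 0,"grip": 0},{"x": 0,"y": 0.2,"z": 0,"ax": 0,"ay": 0,"az": 0,"grip": 0},{"x": 0,"y": 0.2,"z": 0,"ax": 0,"ay": 0.18,"az": 0,"grip": 0},{"x": 0,"y": 0.2,"z": 0,"ax": 0,"ay": 0.36,"az": 0,"grip": 0},{"x": 0,"y": 0.2,"z": 0,"ax": 0,"ay": 0.54,"az": 0,"grip": 0},{"x": 0,"y": 0.2,"z": 0,"ax": 0,"ay": 0.72,"az": 0,"grip": 0},{"x": 0,"y": 0.2,"z": 0,"ax": 0,"ay": 0.9,"az": 0,"grip": 0},{"x": 0,"y": 0.2,"z": 0,"ax": 0,"ay": 1.08,"az": 0,"grip": 0},{"x": 0,"y": 0.2,"z": 0,"ax": 0,"ay": 1.26,"az": 0,"grip": 0},{"x": 0,"y": 0.2,"z": 0,"ax": 0,"ay": 1.44,"az": 0,"grip": 0},{"x": 0,"y": 0.2,"z": 0,"ax": 0,"ay": 1.572,"az": 0,"grip": 0}])

```text
time_s: 45.85
eef_pos: [0.5857, 0.3654, 0.0272]
eef_rot: [0.695, -0.694, 0.132, -0.135]
wrist_force: [0.0, -0.2, 0.2]
opening: 0.999
```

```bash
python3 -c "
from h import *
st();go(.586,.3656,.0275,-.375)"
```

```text
t 45.85 p [0.5857 0.3654 0.0272] jaw -0.379 tilt [ 0.004 -1.     0.003] F [ 0.  -0.2  0.2] open 0.999
to (0.586, 0.3656, 0.0275, -0.375) shift cm [ 0.02 -0.03  0.02] turn [-0.003 -0.004  0.004] rows 1.0
```

Request:
apply_moves(increments=[{"x": 0,"y": 0,"z": 0,"ax": -0.003,"ay": 0,"az": 0.004,"grip": 0},{"x": 0,"y": 0,"z": 0,"ax": -0.003,"ay": 0,"az": 0.004,"grip": 1},{"x": 0,"y": 0,"z": 0,"ax": -0.003,"ay": 0,"az": 0.004,"grip": 1},{"x": 0,"y": 0,"z": 0,"ax": -0.003,"ay": 0,"az": 0.004,"grip": 1},{"x": 0,"y": 0,"z": 0,"ax": -0.003,"ay": 0,"az": 0.004,"grip": 1},{"x": 0,"y": 0,"z": 0,"ax": -0.003,"ay": 0,"az": 0.004,"grip": 1}])

```text
time_s: 46.6
eef_pos: [0.5862, 0.3656, 0.0276]
eef_rot: [0.695, -0.694, 0.133, -0.133]
wrist_force: [1.1, 1.4, 4.4]
opening: 0.725
```

```bash
python3 -c "
from h import *
st();x,y=well(1);print(x,y);go(x,y,.14,Y)"
```

```text
t 46.6 p [0.5862 0.3656 0.0276] jaw -0.378 tilt [ 0.    -1.     0.001] F [1.1 1.4 4.4] open 0.725
0.6539745910248536 -0.024409813664509377
to (np.float64(0.6539745910248536), np.float64(-0.024409813664509377), 0.14, -0.022) shift cm [ 20.71 -11.25 -33.73] turn [-0.001 -0.356  0.001] rows 7.0
```

Request:
apply_moves(increments=[{"x": 0,"y": -5,"z": 0,"ax": 0,"ay": 0,"az": 0,"grip": 1},{"x": 0,"y": -11,"z": 0,"ax": 0,"ay": 0,"az": 0,"grip": 1},{"x": 3,"y": -11.3,"z": -5,"ax": 0,"ay": -0.06,"az": 0,"grip": 1},{"x": 6,"y": -11.3,"z": -10,"ax": 0,"ay": -0.12,"az": 0,"grip": 1},{"x": 9,"y": -11.3,"z": -15,"ax": 0,"ay": -0.18,"az": 0,"grip": 1},{"x": 12,"y": -11.3,"z": -20,"ax": 0,"ay": -0.24,"az": 0,"grip": 1},{"x": 15,"y": -11.3,"z": -25,"ax": 0,"ay": -0.3,"az": 0,"grip": 1},{"x": 18,"y": -11.3,"z": -30,"ax": 0,"ay": -0.356,"az": 0,"grip": 1},{"x": 20.5,"y": -11.3,"z": -33.5,"ax": 0,"ay": -0.356,"az": 0,"grip": 1},{"x": 20.7,"y": -11.3,"z": -33.7,"ax": 0,"ay": -0.356,"az": 0,"grip": 1},{"x": 20.7,"y": -11.3,"z": -33.7,"ax": 0,"ay": -0.356,"az": 0,"grip": 1}])

```text
time_s: 47.98
eef_pos: [0.6533, -0.0237, 0.1396]
eef_rot: [0.707, -0.707, 0.009, -0.008]
wrist_force: [-0.2, -0.0, -0.4]
opening: 0.727
```

```bash
python3 -c "
from h import *
st();x,y=well(1);print(x,y);go(x,y,.0575,Y)"
```

```text
t 47.98 p [ 0.6533 -0.0237  0.1396] jaw -0.023 tilt [-0.001 -1.     0.001] F [-0.2 -0.  -0.4] open 0.727
0.6539745910248536 -0.024409813664509377
to (np.float64(0.6539745910248536), np.float64(-0.024409813664509377), 0.0575, -0.022) shift cm [ 0.08  8.21 -0.08] turn [-0.001 -0.001 -0.001] rows 2.0
```

Request:
apply_moves(increments=[{"x": 0.05,"y": 3,"z": -0.08,"ax": 0,"ay": 0,"az": 0,"grip": 1},{"x": 0.05,"y": 5.5,"z": -0.08,"ax": 0,"ay": 0,"az": 0,"grip": 1},{"x": 0.05,"y": 6.7,"z": -0.08,"ax": 0,"ay": 0,"az": 0,"grip": 1},{"x": 0.05,"y": 6.7,"z": -0.08,"ax": 0,"ay": 0,"az": 0,"grip": 1},{"x": 0.05,"y": 6.7,"z": -0.08,"ax": 0,"ay": 0,"az": 0,"grip": 1}])

```text
time_s: 48.6
eef_pos: [0.6545, -0.0241, 0.0738]
eef_rot: [0.707, -0.707, 0.008, -0.008]
wrist_force: [0.2, 0.1, -0.2]
opening: 0.728
```

```bash
python3 -c "
from h import *
st();x,y=well(1);print(x,y);go(x,y,.0565,Y)
im=np.array(vision.camera('scene'));cv2.imwrite('pics/c19.png',cv2.resize(im[140:260,180:330,::-1],(750,600),interpolation=cv2.INTER_CUBIC))"
```

```text
t 48.6 p [ 0.6545 -0.0241  0.0738] jaw -0.022 tilt [ 0.001 -1.     0.001] F [ 0.2  0.1 -0.2] open 0.728
0.6539745910248536 -0.024409813664509377
to (np.float64(0.6539745910248536), np.float64(-0.024409813664509377), 0.0565, -0.022) shift cm [-0.05  1.73 -0.03] turn [-0.001 -0.     0.001] rows 1.0
```

View pics/c19.png

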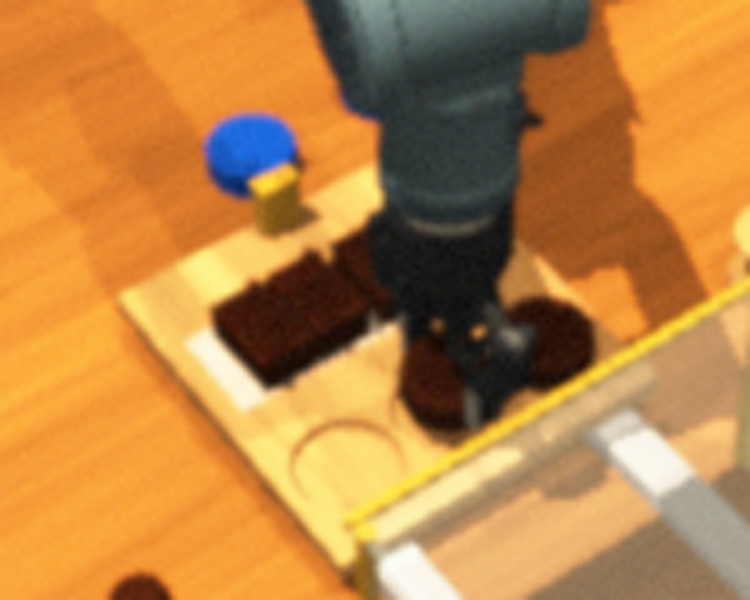

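The disc is just above the middle well at (440,385), so I'll lower it.

Request:
apply_moves(increments=[{"x": -0.1,"y": 0.6,"z": -0.03,"ax": 0,"ay": 0,"az": 0,"grip": 1},{"x": -0.1,"y": 1.2,"z": -0.03,"ax": 0,"ay": 0,"az": 0,"grip": 1},{"x": -0.1,"y": 1.6,"z": -0.03,"ax": 0,"ay": 0,"az": 0,"grip": 1},{"x": -0.1,"y": 1.65,"z": -0.03,"ax": 0,"ay": 0,"az": 0,"grip": 1}])

```text
time_s: 49.15
eef_pos: [0.6532, -0.0246, 0.0569]
eef_rot: [0.707, -0.707, 0.008, -0.008]
wrist_force: [-0.3, 0.1, -0.7]
opening: 0.721
```

```bash
python3 -c "
from h import *
st()"
```

```text
t 49.15 p [ 0.6532 -0.0246  0.0569] jaw -0.023 tilt [-0.    -1.     0.001] F [-0.3  0.1 -0.7] open 0.721
```

It's in the well: underside at about 29 mm with no force. I'll release and lift.

Request:
apply_moves(increments=[{"x": 0,"y": 0.05,"z": 0,"ax": 0,"ay": 0,"az": 0,"grip": 0.2},{"x": 0,"y": 0.05,"z": 0,"ax": 0,"ay": 0,"az": 0,"grip": 0},{"x": 0,"y": 0.05,"z": 0,"ax": 0,"ay": 0,"az": 0,"grip": 0},{"x": 0,"y": 0.05,"z": 0,"ax": 0,"ay": 0,"az": 0,"grip": 0},{"x": 0,"y": -4,"z": 0,"ax": 0,"ay": 0,"az": 0,"grip": 0},{"x": 0,"y": -10,"z": 0,"ax": 0,"ay": 0,"az": 0,"grip": 0}])

```text
time_s: 49.9
eef_pos: [0.6515, -0.0244, 0.1555]
eef_rot: [0.708, -0.706, 0.01, -0.006]
wrist_force: [1.1, -1.0, -0.0]
opening: 0.999
```

```bash
python3 -c "
from h import *
st();go(.4635,-.385,.17,-1.2)"
```

```text
t 49.9 p [ 0.6515 -0.0244  0.1555] jaw -0.023 tilt [-0.005 -1.     0.002] F [ 1.1 -1.  -0. ] open 0.999
to (0.4635, -0.385, 0.17, -1.2) shift cm [-17.98  -1.43 -36.48] turn [ 1.000e-03  1.177e+00 -6.000e-03] rows 7.0
```

Request:
apply_moves(increments=[{"x": -2.5,"y": -1.4,"z": -5,"ax": 0,"ay": 0.17,"az": -0.006,"grip": 0},{"x": -5,"y": -1.4,"z": -10,"ax": 0,"ay": 0.34,"az": -0.006,"grip": 0},{"x": -7.5,"y": -1.4,"z": -15,"ax": 0,"ay": 0.51,"az": -0.006,"grip": 0},{"x": -10,"y": -1.4,"z": -20,"ax": 0,"ay": 0.68,"az": -0.006,"grip": 0},{"x": -12.5,"y": -1.4,"z": -25,"ax": 0,"ay": 0.85,"az": -0.006,"grip": 0},{"x": -15,"y": -1.4,"z": -30,"ax": 0,"ay": 1.02,"az": -0.006,"grip": 0},{"x": -17.5,"y": -1.4,"z": -35,"ax": 0,"ay": 1.17,"az": -0.006,"grip": 0},{"x": -18,"y": -1.4,"z": -36.5,"ax": 0,"ay": 1.177,"az": -0.006,"grip": 0},{"x": -18,"y": -1.4,"z": -36.5,"ax": 0,"ay": 1.177,"az": -0.006,"grip": 0},{"x": -18,"y": -1.4,"z": -36.5,"ax": 0,"ay": 1.177,"az": -0.006,"grip": 0}])

```text
time_s: 51.15
eef_pos: [0.4639, -0.3838, 0.1695]
eef_rot: [-0.584, 0.584, -0.399, 0.398]
wrist_force: [0.3, 0.0, -0.4]
opening: 1.0
```

```bash
python3 -c "
from h import *
st();survey('disc',z0=.028,box=(.62,.7,-.12,.1));survey('disc',cams=('scene',),box=(.4,.7,-.5,-.2));go(.4635,-.385,.0265,-1.2)
im=np.array(vision.camera('scene'));cv2.imwrite('pics/c20.png',cv2.resize(im[150:300,110:300,::-1],(760,600),interpolation=cv2.INTER_CUBIC))"
```

```text
t 51.15 p [ 0.4639 -0.3838  0.1695] jaw -1.198 tilt [ 0.    -1.    -0.001] F [ 0.3  0.  -0.4] open 1.0
top disc 0.93 [244.0, 161.0, 21.0, 20.0] xy [0.655  0.0495] yaw 3.08 res 0.01 rgb [81. 42. 26.]
top disc 0.62 [270.0, 165.0, 20.0, 25.0] xy [ 0.6524 -0.0241] yaw 0.205 res 0.018 rgb [81. 42. 25.]
scene disc 0.86 [289.0, 210.0, 24.0, 19.0] xy [0.6556 0.0519] yaw 0.063 res 0.011 rgb [101.  52.  23.]
scene disc 0.66 [271.0, 222.0, 15.0, 25.0] xy [ 0.6549 -0.0229] yaw 0.053 res 0.008 rgb [99. 51. 22.]
scene disc 0.91 [136.0, 243.0, 22.0, 18.0] xy [ 0.4641 -0.3822] yaw 0.108 res 0.019 rgb [77. 32. 13.]
to (0.4635, -0.385, 0.0265, -1.2) shift cm [-0.02 14.32  0.03] turn [0.001 0.    0.001] rows 3.0
```

View pics/c20.png

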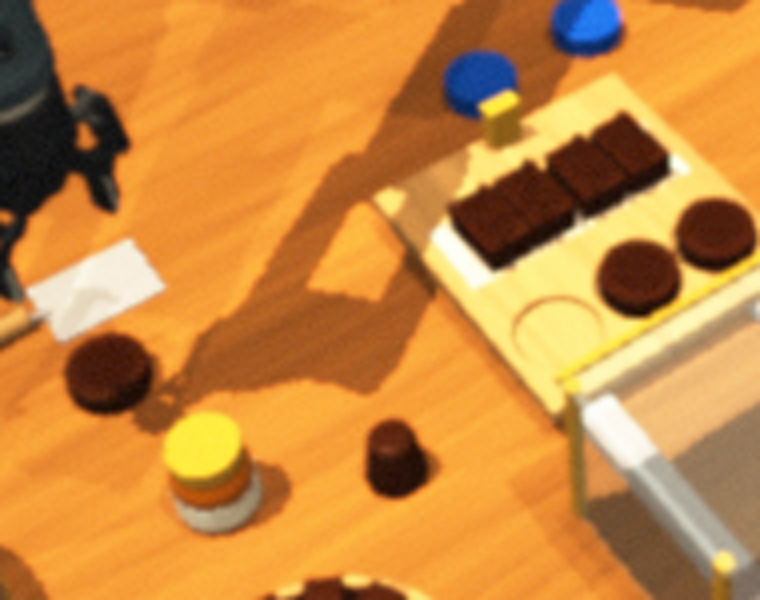

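Two discs are seated, at crop (638,277) and (715,233). The last one is under the gripper at (108,373).

Request:
apply_moves(increments=[{"x": 0,"y": 5,"z": 0,"ax": 0,"ay": 0,"az": 0,"grip": 0},{"x": 0,"y": 10,"z": 0,"ax": 0,"ay": 0,"az": 0,"grip": 0},{"x": 0,"y": 13.5,"z": 0,"ax": 0,"ay": 0,"az": 0,"grip": 0},{"x": 0,"y": 14.3,"z": 0,"ax": 0,"ay": 0,"az": 0,"grip": 0},{"x": 0,"y": 14.3,"z": 0,"ax": 0,"ay": 0,"az": 0,"grip": 0},{"x": 0,"y": 14.3,"z": 0,"ax": 0,"ay": 0,"az": 0,"grip": 1},{"x": 0,"y": 14.3,"z": 0,"ax": 0,"ay": 0,"az": 0,"grip": 1},{"x": 0,"y": 14.3,"z": 0,"ax": 0,"ay": 0,"az": 0,"grip": 1},{"x": 0,"y": 14.3,"z": 0,"ax": 0,"ay": 0,"az": 0,"grip": 1},{"x": 0,"y": 14.3,"z": 0,"ax": 0,"ay": 0,"az": 0,"grip": 1}])

```text
time_s: 53.0
eef_pos: [0.4646, -0.3869, 0.0294]
eef_rot: [-0.583, 0.585, -0.398, 0.401]
wrist_force: [0.2, 0.4, 7.0]
opening: 0.727
```

```bash
python3 -c "
from h import *
st();go(.52,-.27,.06,-1.2);go(.52,-.27,.0295,-1.2)"
```

```text
t 53.0 p [ 0.4646 -0.3869  0.0294] jaw -1.2 tilt [ 0.005 -1.     0.001] F [0.2 0.4 7. ] open 0.727
to (0.52, -0.27, 0.06, -1.2) shift cm [-8.86 -3.1   9.41] turn [-0.001  0.     0.005] rows 3.0
to (0.52, -0.27, 0.0295, -1.2) shift cm [-8.88 -0.05  9.41] turn [-0.001  0.     0.005] rows 3.0
```

Request:
apply_moves(increments=[{"x": 0,"y": -3.1,"z": 0,"ax": 0,"ay": 0,"az": 0.005,"grip": 1},{"x": -3,"y": -3.1,"z": 3,"ax": 0,"ay": 0,"az": 0.005,"grip": 1},{"x": -6,"y": -3.1,"z": 6.5,"ax": 0,"ay": 0,"az": 0.005,"grip": 1},{"x": -8.9,"y": -3.1,"z": 9.4,"ax": 0,"ay": 0,"az": 0.005,"grip": 1},{"x": -8.9,"y": -3.1,"z": 9.4,"ax": 0,"ay": 0,"az": 0.005,"grip": 1},{"x": -8.9,"y": -1,"z": 9.4,"ax": 0,"ay": 0,"az": 0.005,"grip": 1},{"x": -8.9,"y": -0.1,"z": 9.4,"ax": 0,"ay": 0,"az": 0.005,"grip": 1},{"x": -8.9,"y": 0,"z": 9.4,"ax": 0,"ay": 0,"az": 0.005,"grip": 1},{"x": -8.9,"y": 0,"z": 9.4,"ax": 0,"ay": 0,"az": 0.005,"grip": 1}])

```text
time_s: 54.12
eef_pos: [0.5198, -0.2706, 0.0295]
eef_rot: [0.584, -0.583, 0.399, -0.4]
wrist_force: [-1.5, 0.2, 1.6]
opening: 0.729
```

```bash
python3 -c "
from h import *
st()
im=np.array(vision.camera('scene'));cv2.imwrite('pics/c21.png',cv2.resize(im[150:300,110:300,::-1],(760,600),interpolation=cv2.INTER_CUBIC))"
```

```text
t 54.12 p [ 0.5198 -0.2706  0.0295] jaw -1.2 tilt [ 0.001 -1.     0.001] F [-1.5  0.2  1.6] open 0.729
```

View pics/c21.png

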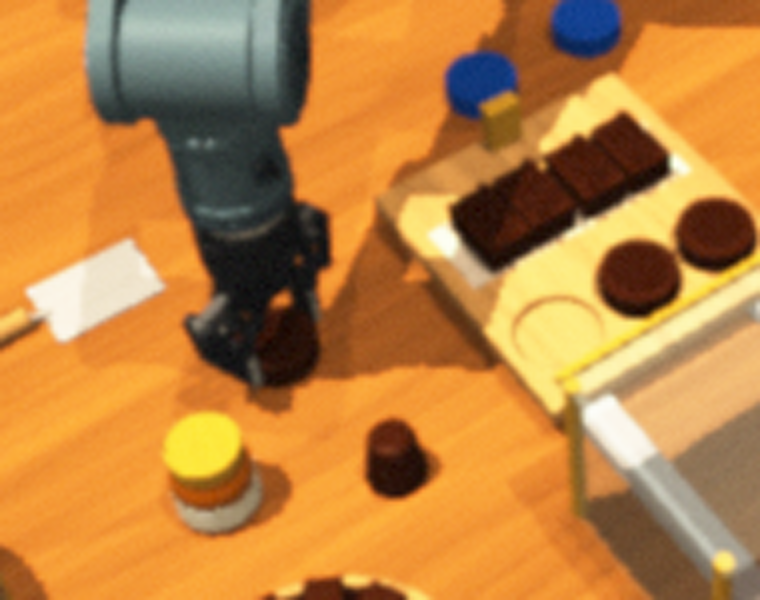

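The disc is down in free space at (285,345). Open, quarter turn, regrip.

Request:
apply_moves(increments=[{"x": 0,"y": 0.1,"z": 0,"ax": 0,"ay": 0,"az": 0,"grip": 0},{"x": 0,"y": 0.1,"z": 0,"ax": 0,"ay": 0,"az": 0,"grip": 0},{"x": 0,"y": 0.2,"z": 0,"ax": 0,"ay": 0,"az": 0,"grip": 0},{"x": 0,"y": 0.2,"z": 0,"ax": 0,"ay": -0.18,"az": 0,"grip": 0},{"x": 0,"y": 0.2,"z": 0,"ax": 0,"ay": -0.36,"az": 0,"grip": 0},{"x": 0,"y": 0.2,"z": 0,"ax": 0,"ay": -0.54,"az": 0,"grip": 0},{"x": 0,"y": 0.2,"z": 0,"ax": 0,"ay": -0.72,"az": 0,"grip": 0},{"x": 0,"y": 0.2,"z": 0,"ax": 0,"ay": -0.9,"az": 0,"grip": 0},{"x": 0,"y": 0.2,"z": 0,"ax": 0,"ay": -1.08,"az": 0,"grip": 0},{"x": 0,"y": 0.2,"z": 0,"ax": 0,"ay": -1.26,"az": 0,"grip": 0},{"x": 0,"y": 0.2,"z": 0,"ax": 0,"ay": -1.44,"az": 0,"grip": 0},{"x": 0,"y": 0.2,"z": 0,"ax": 0,"ay": -1.572,"az": 0,"grip": 0}])

```text
time_s: 55.68
eef_pos: [0.5198, -0.2705, 0.0274]
eef_rot: [-0.694, 0.695, 0.133, -0.132]
wrist_force: [0.1, 0.2, -0.2]
opening: 0.994
```

Request:
apply_moves(increments=[{"x": 0,"y": 0,"z": 0,"ax": 0,"ay": 0,"az": 0,"grip": 0},{"x": 0,"y": 0,"z": 0,"ax": 0,"ay": 0,"az": 0,"grip": 1},{"x": 0,"y": 0,"z": 0,"ax": 0,"ay": 0,"az": 0,"grip": 1},{"x": 0,"y": 0,"z": 0,"ax": 0,"ay": 0,"az": 0,"grip": 1},{"x": 0,"y": 0,"z": 0,"ax": 0,"ay": 0,"az": 0,"grip": 1},{"x": 0,"y": 0,"z": 0,"ax": 0,"ay": 0,"az": 0,"grip": 1}])

```text
time_s: 56.42
eef_pos: [0.5202, -0.2708, 0.0279]
eef_rot: [-0.694, 0.695, 0.133, -0.132]
wrist_force: [-0.1, 0.4, 4.9]
opening: 0.723
```

```bash
python3 -c "
from h import *
st();x,y=well(0);print(x,y);go(x,y,.14,Y)"
```

```text
t 56.42 p [ 0.5202 -0.2708  0.0279] jaw 0.376 tilt [ 0.001 -1.    -0.002] F [-0.1  0.4  4.9] open 0.723
0.6523247241216326 -0.09940981366450938
to (np.float64(0.6523247241216326), np.float64(-0.09940981366450938), 0.14, -0.022) shift cm [ 18.6  -11.21  11.07] turn [0.001 0.398 0.001] rows 4.0
```

Request:
apply_moves(increments=[{"x": 0,"y": -5,"z": 0,"ax": 0,"ay": 0,"az": 0,"grip": 1},{"x": 0,"y": -11.2,"z": 0,"ax": 0,"ay": 0,"az": 0,"grip": 1},{"x": 4,"y": -11.2,"z": 2.5,"ax": 0,"ay": 0.1,"az": 0,"grip": 1},{"x": 8,"y": -11.2,"z": 5,"ax": 0,"ay": 0.2,"az": 0,"grip": 1},{"x": 12,"y": -11.2,"z": 7.5,"ax": 0,"ay": 0.3,"az": 0,"grip": 1},{"x": 16,"y": -11.2,"z": 10,"ax": 0,"ay": 0.398,"az": 0,"grip": 1},{"x": 18.5,"y": -11.2,"z": 11,"ax": 0,"ay": 0.398,"az": 0,"grip": 1},{"x": 18.6,"y": -11.2,"z": 11.1,"ax": 0,"ay": 0.398,"az": 0,"grip": 1},{"x": 18.6,"y": -8,"z": 11.1,"ax": 0,"ay": 0.398,"az": 0,"grip": 1},{"x": 18.6,"y": -5,"z": 11.1,"ax": 0,"ay": 0.398,"az": 0,"grip": 1},{"x": 18.6,"y": -4.6,"z": 11.1,"ax": 0,"ay": 0.398,"az": 0,"grip": 1},{"x": 18.6,"y": -4.6,"z": 11.1,"ax": 0,"ay": 0.398,"az": 0,"grip": 1}])

```text
time_s: 57.92
eef_pos: [0.6521, -0.0999, 0.0741]
eef_rot: [-0.707, 0.707, -0.008, 0.008]
wrist_force: [-0.2, 0.4, -0.4]
opening: 0.723
```

```bash
python3 -c "
from h import *
st();x,y=well(0);print(x,y);go(x,y,.0567,Y)
im=np.array(vision.camera('scene'));cv2.imwrite('pics/c22.png',cv2.resize(im[140:260,180:330,::-1],(750,600),interpolation=cv2.INTER_CUBIC))"
```

```text
t 57.92 p [ 0.6521 -0.0999  0.0741] jaw -0.023 tilt [ 0.001 -1.    -0.001] F [-0.2  0.4 -0.4] open 0.723
0.6523247241216326 -0.09940981366450938
to (np.float64(0.6523247241216326), np.float64(-0.09940981366450938), 0.0567, -0.022) shift cm [0.02 1.74 0.05] turn [ 0.001 -0.001  0.001] rows 1.0
```

View pics/c22.png

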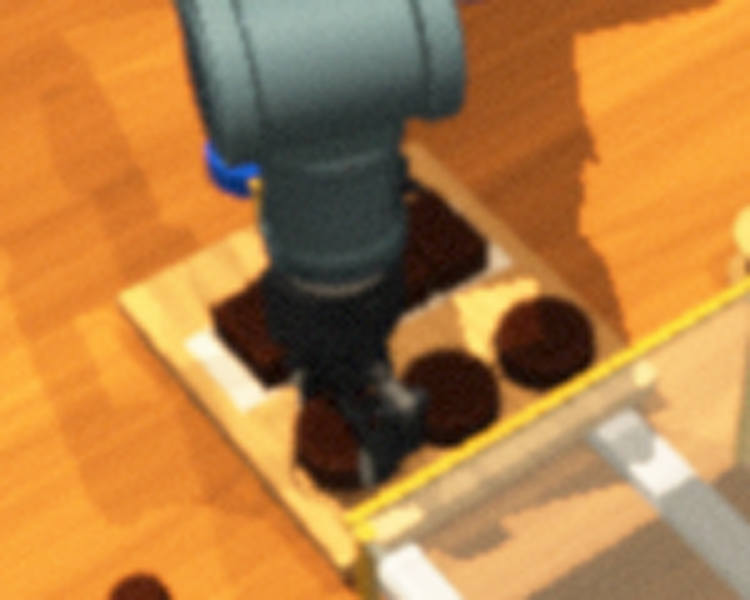

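The last disc is over the right well at (345,440), so I'll lower it.

Request:
apply_moves(increments=[{"x": 0,"y": 0.6,"z": 0.05,"ax": 0,"ay": 0,"az": 0,"grip": 1},{"x": 0,"y": 1.2,"z": 0.05,"ax": 0,"ay": 0,"az": 0,"grip": 1},{"x": 0,"y": 1.6,"z": 0.05,"ax": 0,"ay": 0,"az": 0,"grip": 1},{"x": 0,"y": 1.65,"z": 0.05,"ax": 0,"ay": 0,"az": 0,"grip": 1}])

```text
time_s: 58.48
eef_pos: [0.6525, -0.0993, 0.058]
eef_rot: [-0.707, 0.708, -0.007, 0.009]
wrist_force: [-1.0, 0.5, -1.2]
opening: 0.729
```

```bash
python3 -c "
from h import *
st()"
```

```text
t 58.48 p [ 0.6525 -0.0993  0.058 ] jaw -0.022 tilt [ 0.002 -1.    -0.001] F [-1.   0.5 -1.2] open 0.729
```

Request:
apply_moves(increments=[{"x": 0,"y": 0.1,"z": 0,"ax": 0,"ay": 0,"az": 0,"grip": 1},{"x": 0,"y": 0.1,"z": 0,"ax": 0,"ay": 0,"az": 0,"grip": 0.2},{"x": 0,"y": 0.1,"z": 0,"ax": 0,"ay": 0,"az": 0,"grip": 0},{"x": 0,"y": 0.1,"z": 0,"ax": 0,"ay": 0,"az": 0,"grip": 0},{"x": 0,"y": 0.1,"z": 0,"ax": 0,"ay": 0,"az": 0,"grip": 0},{"x": 0,"y": -4,"z": 0,"ax": 0,"ay": 0,"az": 0,"grip": 0},{"x": 0,"y": -10,"z": 0,"ax": 0,"ay": 0,"az": 0,"grip": 0},{"x": 0,"y": -12,"z": 0,"ax": 0,"ay": 0,"az": 0,"grip": 0}])

```text
time_s: 59.48
eef_pos: [0.6545, -0.0999, 0.183]
eef_rot: [-0.706, 0.708, -0.005, 0.011]
wrist_force: [0.7, -0.7, 0.8]
opening: 1.002
```

```bash
python3 -c "
from h import *
st();go(.40,-.02,.18,Y)"
```

```text
t 59.48 p [ 0.6545 -0.0999  0.183 ] jaw -0.022 tilt [ 0.009 -1.    -0.004] F [ 0.7 -0.7  0.8] open 1.002
to (0.4, -0.02, 0.18, -0.022) shift cm [-25.62   0.04   7.42] turn [ 0.004 -0.     0.009] rows 5.0
```

Request:
apply_moves(increments=[{"x": -5,"y": 0,"z": 1.5,"ax": 0.004,"ay": 0,"az": 0.009,"grip": 0.5},{"x": -10,"y": 0,"z": 3,"ax": 0.004,"ay": 0,"az": 0.009,"grip": 0.5},{"x": -15,"y": 0,"z": 4.5,"ax": 0.004,"ay": 0,"az": 0.009,"grip": 0.5},{"x": -20,"y": 0,"z": 6,"ax": 0.004,"ay": 0,"az": 0.009,"grip": 0.5},{"x": -25,"y": 0,"z": 7.4,"ax": 0.004,"ay": 0,"az": 0.009,"grip": 0.5},{"x": -25.6,"y": 0,"z": 7.4,"ax": 0.004,"ay": 0,"az": 0.009,"grip": 0.5},{"x": -25.6,"y": 0,"z": 7.4,"ax": 0.004,"ay": 0,"az": 0.009,"grip": 0.5}])

```text
time_s: 60.35
eef_pos: [0.4006, -0.0204, 0.1807]
eef_rot: [-0.707, 0.707, -0.007, 0.008]
wrist_force: [0.5, 0.0, 0.4]
opening: 0.502
```

```bash
python3 - <<'E'
from h import *
st();survey('disc',z0=.028,box=(.62,.7,-.14,.1));survey('block',z0=.036,box=(.5,.6,-.12,.12));go(.4637,-.0203,.075,Y)
r=rect("top",.44,.73,-.16,.12,.052)[:,:,::-1];cv2.imwrite("pics/r2.png",r)
im=np.array(vision.camera('scene'));cv2.imwrite('pics/c23.png',cv2.resize(im[140:260,180:330,::-1],(750,600),interpolation=cv2.INTER_CUBIC))
E
```

```text
t 60.35 p [ 0.4006 -0.0204  0.1807] jaw -0.023 tilt [ 0.002 -1.    -0.   ] F [0.5 0.  0.4] open 0.502
top disc 0.83 [294.0, 166.0, 19.0, 26.0] xy [ 0.6521 -0.1   ] yaw 0.188 res 0.053 rgb [73. 36. 22.]
top disc 0.79 [271.0, 165.0, 23.0, 22.0] xy [ 0.6535 -0.0252] yaw 0.075 res 0.011 rgb [84. 46. 27.]
top disc 0.58 [243.0, 163.0, 22.0, 20.0] xy [0.6558 0.0504] yaw 0.094 res 0.012 rgb [74. 37. 22.]
scene disc 0.9 [270.0, 220.0, 14.0, 25.0] xy [ 0.6548 -0.0215] yaw 0.024 res 0.025 rgb [84. 39. 16.]
scene disc 0.68 [289.0, 208.0, 26.0, 15.0] xy [0.6561 0.0534] yaw 0.125 res 0.008 rgb [94. 47. 20.]
scene disc 0.62 [251.0, 232.0, 20.0, 19.0] xy [ 0.6544 -0.0975] yaw 0.032 res 0.026 rgb [87. 41. 17.]
top block 0.69 [278.0, 198.0, 16.0, 15.0] xy [ 0.5568 -0.0503] yaw 3.126 res 0.347 rgb [74. 40. 26.]
top block 0.61 [244.0, 196.0, 12.0, 24.0] xy [0.5527 0.0451] yaw 3.087 res 0.028 rgb [77. 43. 28.]
top block 0.57 [261.0, 191.0, 12.0, 18.0] xy [ 0.5904 -0.0056] yaw 3.036 res 0.766 rgb [89. 58. 41.]
scene block 0.84 [257.0, 197.0, 22.0, 20.0] xy [0.5507 0.0036] yaw 2.999 res 0.065 rgb [69. 30. 14.]
scene block 0.71 [232.0, 207.0, 16.0, 13.0] xy [ 0.5494 -0.0884] yaw 2.956 res 0.139 rgb [67. 28. 13.]
scene block 0.71 [266.0, 190.0, 24.0, 21.0] xy [0.5529 0.0499] yaw 3.026 res 0.061 rgb [82. 42. 22.]
scene block 0.63 [242.0, 199.0, 18.0, 24.0] xy [ 0.548  -0.0424] yaw 2.99 res 0.072 rgb [74. 33. 15.]
to (0.4637, -0.0203, 0.075, -0.022) shift cm [ 6.34 10.55  0.13] turn [-0. -0.  0.] rows 2.0
```

View pics/c23.png

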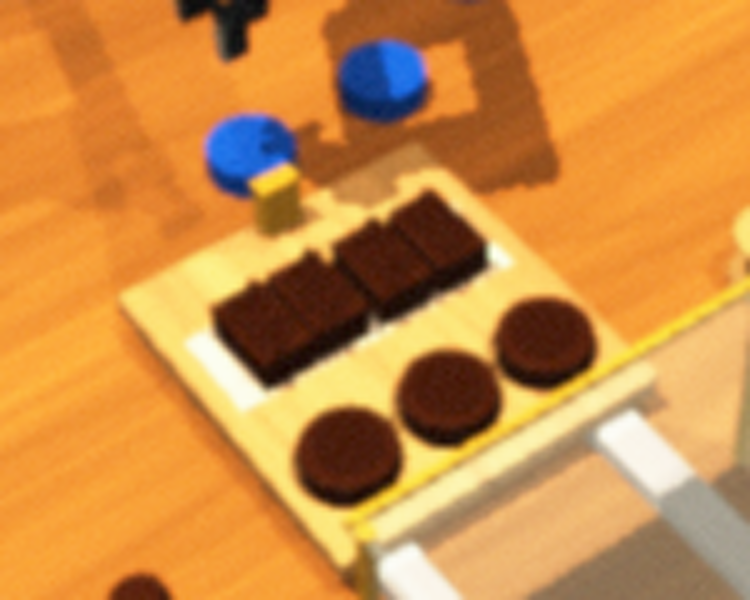

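View pics/r2.png

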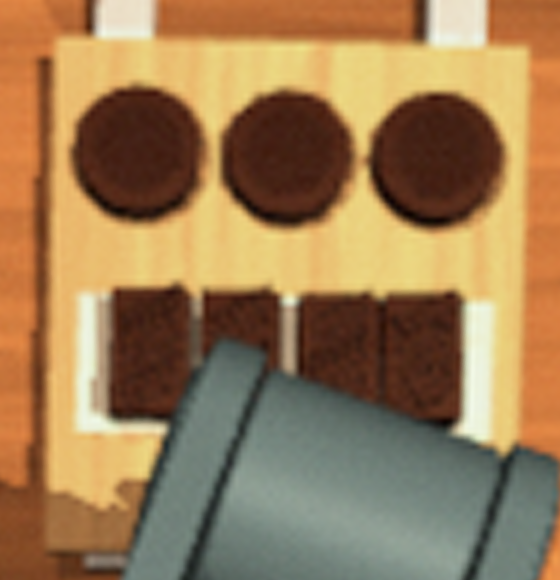

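The loaded carriage shows three discs flat in their wells, with top-camera fits within 1.5 mm, and four blocks in a row about 137 mm between end centres. I'll grip the handle with the jaws half open, to clear the blocks, and push home.

Request:
apply_moves(increments=[{"x": 3,"y": 0,"z": 0.1,"ax": 0,"ay": 0,"az": 0,"grip": 0.5},{"x": 6.3,"y": 0,"z": 0.1,"ax": 0,"ay": 0,"az": 0,"grip": 0.5},{"x": 6.3,"y": 0,"z": 0.1,"ax": 0,"ay": 0,"az": 0,"grip": 0.5},{"x": 6.3,"y": 0,"z": 0.1,"ax": 0,"ay": 0,"az": 0,"grip": 0.5}])

```text
time_s: 62.0
eef_pos: [0.4625, -0.0204, 0.18]
eef_rot: [0.707, -0.707, 0.008, -0.007]
wrist_force: [-0.8, -1.6, 0.3]
opening: 0.499
```

```bash
python3 - <<'E'
from h import *
st();go(.4637,-.0203,.074,Y)
im=np.array(vision.camera('scene'));cv2.imwrite('pics/c24.png',cv2.resize(im[130:250,180:330,::-1],(750,600),interpolation=cv2.INTER_CUBIC))
E
```

```text
t 62.0 p [ 0.4625 -0.0204  0.18  ] jaw -0.022 tilt [-0.001 -1.     0.001] F [-0.8 -1.6  0.3] open 0.499
to (0.4637, -0.0203, 0.074, -0.022) shift cm [ 0.14 10.6   0.  ] turn [-0.001 -0.    -0.001] rows 2.0
```

View pics/c24.png

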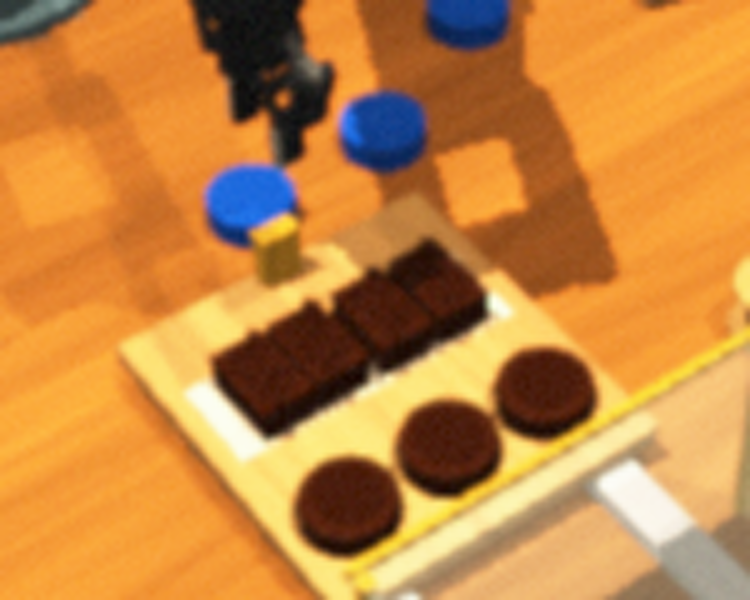

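The gripper is above the handle at (275,240) and the blocks are clear of it. Down, then grip.

Request:
apply_moves(increments=[{"x": 0.1,"y": 4,"z": 0,"ax": 0,"ay": 0,"az": 0,"grip": 0.5},{"x": 0.1,"y": 8,"z": 0,"ax": 0,"ay": 0,"az": 0,"grip": 0.5},{"x": 0.1,"y": 10.5,"z": 0,"ax": 0,"ay": 0,"az": 0,"grip": 0.5},{"x": 0.1,"y": 10.5,"z": 0,"ax": 0,"ay": 0,"az": 0,"grip": 0.5},{"x": 0.1,"y": 10.5,"z": 0,"ax": 0,"ay": 0,"az": 0,"grip": 1},{"x": 0.1,"y": 10.5,"z": 0,"ax": 0,"ay": 0,"az": 0,"grip": 1},{"x": 0.1,"y": 10.5,"z": 0,"ax": 0,"ay": 0,"az": 0,"grip": 1},{"x": 0.1,"y": 10.5,"z": 0,"ax": 0,"ay": 0,"az": 0,"grip": 1}])

```text
time_s: 63.05
eef_pos: [0.4642, -0.0206, 0.0767]
eef_rot: [-0.707, 0.707, -0.007, 0.008]
wrist_force: [-2.0, 0.6, 8.5]
opening: 0.177
```

```bash
python3 - <<'E'
from h import *
st();go(.4637+.172,-.0203-.172*.022,.074,Y)
E
```

```text
t 63.05 p [ 0.4642 -0.0206  0.0767] jaw -0.022 tilt [ 0.001 -1.    -0.   ] F [-2.   0.6  8.5] open 0.177
to (0.6356999999999999, -0.024083999999999998, 0.074, -0.022) shift cm [17.15  0.29  0.03] turn [ 0.    -0.     0.001] rows 3.0
```

Request:
apply_moves(increments=[{"x": 0.5,"y": 0,"z": 0,"ax": 0,"ay": 0,"az": 0,"grip": 1},{"x": 1.5,"y": 0,"z": 0,"ax": 0,"ay": 0,"az": 0,"grip": 1},{"x": 3,"y": 0,"z": 0,"ax": 0,"ay": 0,"az": 0,"grip": 1},{"x": 4.7,"y": 0,"z": 0,"ax": 0,"ay": 0,"az": 0,"grip": 1},{"x": 6.4,"y": 0,"z": 0,"ax": 0,"ay": 0,"az": 0,"grip": 1},{"x": 8.1,"y": 0,"z": 0,"ax": 0,"ay": 0,"az": 0,"grip": 1},{"x": 9.8,"y": 0,"z": 0,"ax": 0,"ay": 0,"az": 0,"grip": 1},{"x": 11.5,"y": 0,"z": 0,"ax": 0,"ay": 0,"az": 0,"grip": 1},{"x": 13.2,"y": 0,"z": 0,"ax": 0,"ay": 0,"az": 0,"grip": 1},{"x": 14.7,"y": 0,"z": 0,"ax": 0,"ay": 0,"az": 0,"grip": 1},{"x": 15.8,"y": 0,"z": 0,"ax": 0,"ay": 0,"az": 0,"grip": 1},{"x": 16.3,"y": 0,"z": 0,"ax": 0,"ay": 0,"az": 0,"grip": 1}])

```text
time_s: 64.55
eef_pos: [0.6278, -0.0243, 0.0768]
eef_rot: [-0.707, 0.707, -0.007, 0.008]
wrist_force: [-3.1, -1.0, 0.8]
opening: 0.175
```

```bash
python3 - <<'E'
from h import *
st()
E
```

```text
t 64.55 p [ 0.6278 -0.0243  0.0768] jaw -0.022 tilt [ 0.001 -1.    -0.   ] F [-3.1 -1.   0.8] open 0.175
```

Request:
apply_moves(increments=[{"x": 0.3,"y": 0,"z": 0,"ax": 0,"ay": 0,"az": 0,"grip": 1},{"x": 0.6,"y": 0,"z": 0,"ax": 0,"ay": 0,"az": 0,"grip": 1},{"x": 0.9,"y": 0,"z": 0,"ax": 0,"ay": 0,"az": 0,"grip": 1},{"x": 1.2,"y": 0,"z": 0,"ax": 0,"ay": 0,"az": 0,"grip": 1},{"x": 1.4,"y": 0,"z": 0,"ax": 0,"ay": 0,"az": 0,"grip": 1},{"x": 1.5,"y": 0,"z": 0,"ax": 0,"ay": 0,"az": 0,"grip": 1},{"x": 1.6,"y": 0,"z": 0,"ax": 0,"ay": 0,"az": 0,"grip": 1},{"x": 1.6,"y": 0,"z": 0,"ax": 0,"ay": 0,"az": 0,"grip": 1}])

```text
time_s: 65.55
eef_pos: [0.6437, -0.0246, 0.0768]
eef_rot: [-0.707, 0.707, -0.007, 0.008]
wrist_force: [-4.1, -0.6, 0.5]
opening: 0.175
```

Request:
apply_moves(increments=[{"x": 0.1,"y": 0,"z": 0,"ax": 0,"ay": 0,"az": 0,"grip": 1},{"x": 0.25,"y": 0,"z": 0,"ax": 0,"ay": 0,"az": 0,"grip": 1},{"x": 0.25,"y": 0,"z": 0,"ax": 0,"ay": 0,"az": 0,"grip": 1}])

```text
time_s: 65.92
eef_pos: [0.6438, -0.0246, 0.0768]
eef_rot: [0.707, -0.707, 0.009, -0.006]
wrist_force: [-14.9, -1.9, 9.4]
opening: 0.176
```

The stop is reached: force rose with no motion, and the handle travelled 0.180 m. I'll relax, open halfway, lift and back away.

Request:
apply_moves(increments=[{"x": 0,"y": 0,"z": 0,"ax": 0,"ay": 0,"az": 0,"grip": 1},{"x": 0,"y": 0,"z": 0,"ax": 0,"ay": 0,"az": 0,"grip": 0.5},{"x": 0,"y": 0,"z": 0,"ax": 0,"ay": 0,"az": 0,"grip": 0.5},{"x": 0,"y": 0,"z": 0,"ax": 0,"ay": 0,"az": 0,"grip": 0.5},{"x": 0,"y": 0,"z": 0,"ax": 0,"ay": 0,"az": 0,"grip": 0.5},{"x": 0,"y": -3,"z": 0,"ax": 0,"ay": 0,"az": 0,"grip": 0.5},{"x": 0,"y": -7,"z": 0,"ax": 0,"ay": 0,"az": 0,"grip": 0.5},{"x": 0,"y": -11,"z": 0,"ax": 0,"ay": 0,"az": 0,"grip": 0.5},{"x": -6,"y": -12,"z": 0,"ax": 0,"ay": 0,"az": 0,"grip": 0.5},{"x": -12,"y": -12,"z": 0,"ax": 0,"ay": 0,"az": 0,"grip": 0.5},{"x": -18,"y": -12,"z": 0,"ax": 0,"ay": 0,"az": 0,"grip": 0.5},{"x": -24,"y": -12,"z": 0,"ax": 0,"ay": 0,"az": 0,"grip": 0.5}])

```text
time_s: 67.42
eef_pos: [0.4028, -0.0193, 0.1979]
eef_rot: [-0.707, 0.707, -0.009, 0.006]
wrist_force: [-0.5, 0.2, 0.7]
opening: 0.496
```

```bash
python3 - <<'E'
from h import *
st();snap("scene","s30");snap("top","t30");strip()
survey('disc',z0=.028,box=(.78,.9,-.14,.1));survey('block',z0=.036,box=(.68,.78,-.14,.12))
E
```

```text
t 67.42 p [ 0.4028 -0.0193  0.1979] jaw -0.021 tilt [-0.004 -1.    -0.   ] F [-0.5  0.2  0.7] open 0.496
top [(0.78, array([268., 144.,  76.,  59.]))]
top strip ((0.5455862283706665, 0.009826958179473877), (1.0205997228622437, 1.6576902866363525), 0.31846606731414795)
handle [0.65351209 0.22583411] {'xy': [183.2, 159.5], 'p': 0.72}
well [(0.96, array([ 0.8357, -0.0209])), (0.96, array([0.843 , 0.0478])), (0.69, array([ 0.8302, -0.1053]))]
scene [(0.62, array([282., 237.,  98.,  70.]))]
scene strip ((0.7304330468177795, -0.01812785118818283), (0.18198831379413605, 0.060197774320840836), 88.90721893310547)
handle [ 0.643507   -0.01399253] {'xy': [269.0, 207.1], 'p': 0.85}
well []
top block 0.61 [279.0, 143.0, 12.0, 24.0] xy [ 0.7271 -0.0532] yaw 3.136 res 0.005 rgb [68. 39. 26.]
top block 0.61 [262.0, 139.0, 16.0, 31.0] xy [ 0.7314 -0.0044] yaw 3.096 res 0.013 rgb [64. 35. 23.]
top block 0.52 [290.0, 139.0, 9.0, 22.0] xy [ 0.7301 -0.096 ] yaw 0.001 res 0.012 rgb [69. 39. 26.]
scene block 0.71 [269.0, 246.0, 70.0, 95.0] xy [ 0.6602 -0.0323] yaw 1.8 res 0.607 rgb [240. 203. 102.]
```

View pics/s30.png

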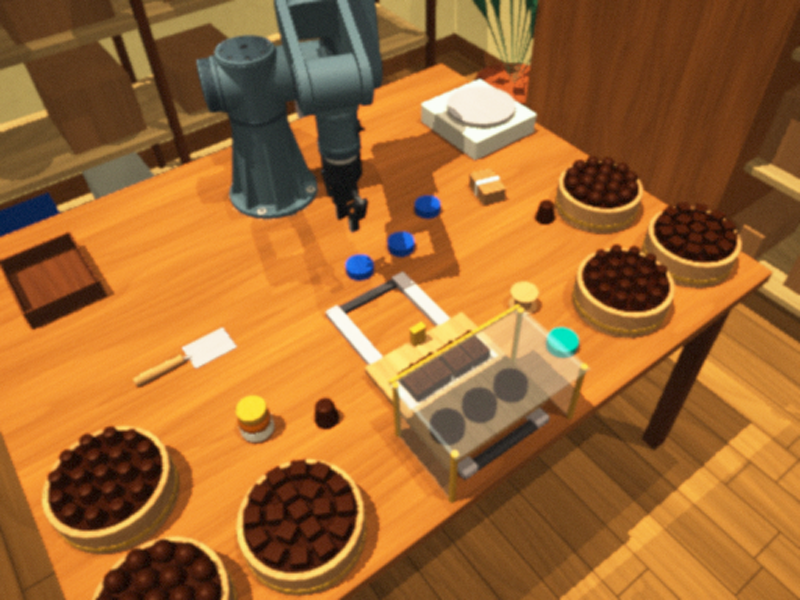

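View pics/t30.png

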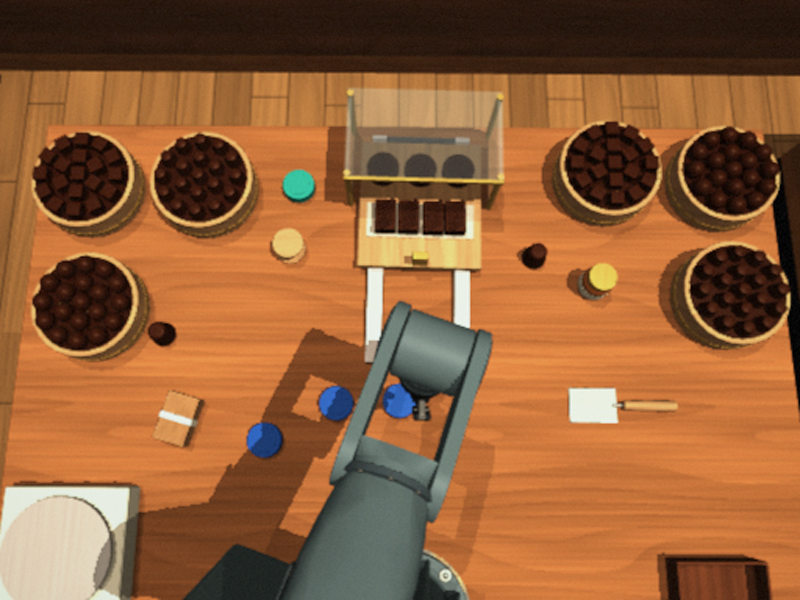

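The carriage is home in both views. The blocks are in a row at top-view row ~217, the discs sit in their wells under the guard at row ~168, the bystanders are unmoved, and the arm is clear.

```bash
python3 -c "
from h import *
print(ticket.hand_in())"
```

```text
the job is handed in; nothing more can be done
None
```

The carriage is loaded and pushed fully home, and the job is handed in at about 67 s. I pulled it to its stop, seated the three brown discs in the three wells and set the four blocks in a row on the strip, then pushed it back under the guard. The four blue and turquoise look-alikes were left alone. One disc was knocked aside during the run; I measured it again and seated it as usual.

**Before pushing home:** top-camera fits put each disc within about 1.5 mm of its well centre. The block centres were within about 3 mm of the strip's centre line, with the end blocks about 137 mm apart. One gap between neighbours looked close to 1 cm in a picture, though the fits put it at 5–9 mm.

**At home:**
- The handle had travelled 0.180 m, and the force rose against the stop with no further motion.
- The top camera fitted three of the four blocks, all on the strip; both pictures show all four in the row, all three discs in their wells and the bystanders unmoved.
- The gripper was well clear of everything.

**Failed or disagreed:**
- The networks found neither the discs under the guard nor the fourth block once home, so those I checked only by eye.
- One handle detection was false (it landed on the spool), and the automatic strip fits at home were unusable.
- The scene camera read 2–4 mm off the top camera in y. I trusted the top camera, which matched where the first block was placed.

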